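Load the top sample plate into the heating stage

TASK

Take just the top plate from the stack on the sloped rack, lay it in the recess of the nest block on the heating stage (the block is never bolted quite in the middle, so feel or look for it) with its notched corner matching the filled corner, and press it down against the stiff ejector pads until it is fully home, flush with the rim at both ends. Treat it gently: no dropping, ramming or hard pressing (keep below about 40 N). Leave the other plates stacked as they are and everything else on the table where it stands.

Things in the scene. Friction and masses are not known exactly. Their poses are not given: they have to be found in the camera images.
- rack: Fixed sloped rack, black bed 145 x 56 mm on a 150 x 90 mm foot, left or right on the table. Origin: centre of the foot's underside; z up; x horizontal. The bed falls towards +x at 22 degrees (0.384 rad), so its face looks up and out along +x, roughly away from the robot. A stop lip across the low (+x) end stands 42 mm above the bed, 6 mm thick; the long sides are open.
- rack_bed (a point): Centre of the upper face of the bed, 55 mm above the table; axes as the rack (not tilted).
- plate1: TOP plate, the one to load. Bare metal slab 130 x 60 x 12 mm (x, y, z), 190 to 340 g, with a 16 x 16 mm notch cut out of its (+x, +y) corner. Origin: centre of its underside (of the full 130 x 60 outline); z: normal of its upper face, tilted as the bed at the start; x along its length, downhill on the rack. Graspable across its 60 mm width.
- plate2: Second plate from the top, identical to plate1, lying straight under it within a few mm of it. Must stay in the stack (within 20 mm of its start).
- plate3: Third plate, identical. Must stay.
- plate4: Bottom plate, identical, lying on the bed. Must stay.
- stage: Fixed heating stage, left or right on the table: white base 210 x 136 mm, its top 51 mm high, with a dark nest block 172 x 102 x 24 mm rigidly bolted on it, parallel to it but up to 6 mm off its centre in x and in y (each time different, NOT shown by any pose: find it by touch or sight). The block's outer walls are upright. Origin: centre of the base's underside; x along its length, z up.
- nest (a point): NOMINAL centre of the recess mouth, level with the rim, 75 mm above the stage's origin, axes as the stage. The true recess centre is the block's centre, up to 6 mm away in x and y. Recess: 133 x 63 mm (1.5 mm clearance round the plate), 12 mm deep, square-edged, no finger cut-outs; its (+x, +y) corner is filled to the rim by 16 x 16 mm for the plate's notch, so a plate fits one way round.
- pad_near (a joint): Travel (m) of the brass ejector pad (36 x 44 mm) 42 mm along -x from the true recess centre. 0: raised, its top 6 mm below the rim; grows downward; 0.006: level with the rigid recess floor. No spring: it slides stiffly (6 to 7 N), stays where pushed and carries the plate without sinking. Starts at 0 to 0.0015, so a plate laid in stands 4.5 to 6 mm proud, slightly tilted.
- pad_far (a joint): The same for the pad 42 mm along +x from the true recess centre, a little stiffer (8 to 9 N). The pads move independently: the plate tilts when one end is pressed, and each end must be pressed until it meets the rigid floor (joint value near 0.006).
- beaker: Loose bystander: clear beaker, 64 mm across, 85 mm high; origin at its base.
- driver: Loose bystander: screwdriver, 170 mm long, lying between rack and stage on the robot's side; origin at its underside.
- post: Loose bystander: dark optical post, 44 mm base, 95 mm high; origin at its base.
- lens_ring: Loose bystander: black ring, 60 mm across, 20 mm high; origin at its base.
- lens_cap: Loose bystander: black lens cap disc, 62 mm across, 9 mm high; origin at its base.
Not all that is in view belongs to the job. What is shaped like the plate1 but red is not meant.

How it is judged:
By the outcome, as a careful person would: the job done as asked, in the order asked, and still so for the second after the job is handed in, with the robot touching nothing.
It also fails if it takes over 72 s, if anything falls off the work surface, if the arm or the gripper's body presses on something with over 40 N, if the wrist force passes 120 N, or if a joint passes its speed limit or range.

ROBOT

A 6-joint arm with a two-finger parallel gripper is mounted at the origin on the work surface. World frame = base frame: x ahead of the robot, y to its left, z up, the work surface at z = 0. Lengths are in mm, angles in rad, forces in N, time in s.
With the tool pointing down it reaches from about 300 to 875 mm from the base axis. Payload 6.4 kg.
Tool frame: the origin (TCP) lies midway between the tips of the shut fingers; the grasp point (between the pads) lies env.grip_point_offset behind it (env.grip_point_offset is the distance from the TCP to the grasp point, in mm); z points along the fingers, y is the line along which they close (so a half turn about z gives the same grasp; the last joint's range is limited). The gripper opens to 85 mm and grips with 20 to 120 N. Pads are 22 mm wide; open, the fingers measure 114 mm over their backs; the gripper's body (76 mm by 85 mm) begins 54 mm behind the grasp point. The pads swing forward as they close: fully open they stand 13 mm farther back than shut.
Start: joints at [-1.435, 0.181, 1.607, -0, 1.354, -0.206], TCP at [192.747, -541.747, 206.788] pointing down, gripper open.
Joint ranges: [-2.99, 2.99], [-0.89, 2.07], [0.3, 2.58], [-1.14, 4.28], [0, 2.63], [-3.12, 3.12]. Speed limits (rad/s): [2.57, 2.57, 3.01, 3.14, 3.14, 3.14].

INTERFACE

Orientations are given as a rotation vector (axis times angle).
In Python, from plant import sensors, camera, order, env gives the robot as it stands. The module is installed in compiled form; this text tells all that it offers.
- The arm moves only by the tool send_rows, never from a script. Its argument "targets" is a list of rows, each an object with "linear": the shift along the tool's x, y, z scaled (see below), a list of three; "spin": the turn about the tool's z scaled (see below). A call has 1 to 8 rows; each row shifts and turns the commanded pose from where the row before left it, along the tool's axes as they then stand; what a row does not reach is not made up. The controller multiplies each number of a shift by 0.1 m and each number of a turn by 0.12 rad. A row lasts 1/12 s, in which the tool goes at most 41.7 mm and 7.16 degrees, less where a joint would pass 70% of its speed; a pose out of reach is approached as far as the arm can. A call with a number of a shift or a turn outside -1 to 1 is refused whole. A call with a gripper value outside its range is refused whole. "grip" is the closure, from -1 (fully open) to 1 (shut), set as the call begins (left out, the last holds). The fingers move at their own pace and stop on an object; "force" is the grip in N (left out, the last holds). Time passes only in rows, so rows that do not move let the fingers close. It gives the time, the measured TCP pose, the force, the opening and the grip force at its end, in the units of the state.
- sensors.sense(): the state, without advancing time (a new reading comes with each control period).
- camera(name): name is "scene" or "top"; returns a dict with "frame" (420x560x3 uint8, red, green, blue), "range_z" (420x560 float32, mm along the optical axis (not along the pixel's ray), 0 where there is no reading), "mtx" (3x3 intrinsics, pixels), "dist_coeffs" ([k1, k2, p1, p2, k3] as OpenCV has them; the pictures are not rectified), "extrinsics" (4x4, takes a point from camera to world coordinates). Camera axes: x right, y up, looking along -z (the intrinsics and any distortion apply to the point x, -y, -z); pixel columns grow to the right and rows downward; lengths in mm; the calibration is good to about 2 mm. A picture is of the moment at which its call begins.
- order.job_done(): hands the job in; it is judged then, once.
The state is a dict: "t": time; "joint_pos": joint angles; "dq": joint speeds; "joint_efforts": joint torques, N m; "tcp_pos": TCP position; "ee_rot": TCP orientation; "ft_force": force on the tool from outside, world axes, zero at the start; "wrist_torque": the same for the moment, N m; "opening": finger opening in mm; "grip_force": force on a finger pad.
Only numpy, scipy, OpenCV 4.12 (cv2) and the standard library are available. Lean on these libraries where they do the work, as an engineer would, in place of code of your own. Each camera call takes 0.05 s, during which the arm holds its last target. There are 200 camera calls.

## Working session

There is one attempt and no reset: what is moved stays moved. The work goes in short steps, Python scripts to look and compute and a tool call to move; the robot and the scene stay as the last step left them, time stands still between calls to the robot, and variables do not carry over. Pictures are saved under pics/ and viewed, at most 10 in all, crops included, and the job is handed in when it is done.

Besides the shell and the picture viewer there is one more tool, called after "Call:" as name([rows], argument=value, ...), one row to a line, values as JSON. send_rows: Moves the arm, as the interface text tells. Shifts and turns lie within -1 to 1; 1 stands for 0.1 m of shift or 0.12 rad of turn. Its arguments: {"type":"object","properties":{"targets":{"type":"array"},"grip":{"type":"number"},"force":{"type":"number"}},"required":["targets"]}

```bash
mkdir -p pics; cat > h.py <<'E'
import numpy as np, cv2
from scipy.spatial.transform import Rotation as R
from plant import sensors, camera, order, env
def snap(name,fn):
    c=camera(name); cv2.imwrite(f'pics/{fn}.png',c['frame'][:,:,::-1]); np.savez(f'pics/{fn}.npz',**c); return c
def rays(c,px):
    px=np.asarray(px,float).reshape(-1,1,2)
    u=cv2.undistortPoints(px,c['mtx'],c['dist_coeffs']).reshape(-1,2)
    d=np.c_[u[:,0],-u[:,1],-np.ones(len(u))]
    E=c['extrinsics']; return E[:3,3], d@E[:3,:3].T, d
def onplane(c,px,z):
    o,d,_=rays(c,px); return o+d*((z-o[2])/d[:,2])[:,None]
def cloud(c):
    h,w=c['range_z'].shape
    v,u=np.mgrid[:h,:w]; o,d,_=rays(c,np.c_[u.ravel(),v.ravel()])
    return (o+d*c['range_z'].reshape(-1,1)).reshape(h,w,3)
E
python3 - <<'E'
from h import *
for n in('scene','top'):
    c=snap(n,n+'0'); print(n,c['extrinsics'].round(3).tolist(),c['mtx'].tolist(),c['dist_coeffs'],(c['range_z']>0).mean())
print(sensors.sense(),env.grip_point_offset)
E
```

```text
scene [[0.841, -0.378, 0.388, 969.992], [0.541, 0.598, -0.591, -680.936], [-0.009, 0.707, 0.707, 822.566], [0.0, 0.0, 0.0, 1.0]] [[405.2100192362143, 0.0, 284.04335865523916], [0.0, 405.2100192362143, 211.14241827837193], [0.0, 0.0, 1.0]] [0.00577868 0.         0.         0.         0.        ] 0.9961054421768708
top [[-0.035, 0.974, -0.223, 261.059], [-0.999, -0.035, 0.006, -48.824], [-0.002, 0.223, 0.975, 1396.987], [0.0, 0.0, 0.0, 1.0]] [[524.545176683356, 0.0, 281.06868091973], [0.0, 524.545176683356, 203.90447224175983], [0.0, 0.0, 1.0]] [-0.12179372  0.          0.          0.          0.        ] 0.996016156462585
{'t': 0.1, 'joint_pos': array([-1.43529572e+00,  1.81453256e-01,  1.60789795e+00,  2.43701641e-05,
        1.35379460e+00, -2.06288119e-01]), 'dq': array([ 0.00038122, -0.00154143, -0.00345312,  0.00046786,  0.00063405,
        0.00012042]), 'joint_efforts': array([ 1.26729028e-04, -4.45882308e+01, -3.52239382e+01, -1.89995385e-04,
        4.07593354e-03,  3.38127597e-05]), 'tcp_pos': array([ 192.68289002, -541.19867888,  205.98671696]), 'ee_rot': array([-3.09430193e+00, -5.33999064e-01, -1.23623666e-04]), 'ft_force': array([ 0.22234712,  0.14500236, -0.37248235]), 'wrist_torque': array([-0.02587689,  0.0060409 ,  0.02581994]), 'grip_force': 0.0, 'opening': 85.39543697402885} 18.700000000000003
```

View pics/scene0.png

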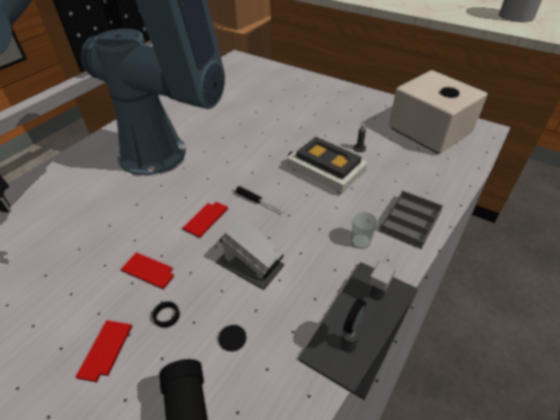

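View pics/top0.png

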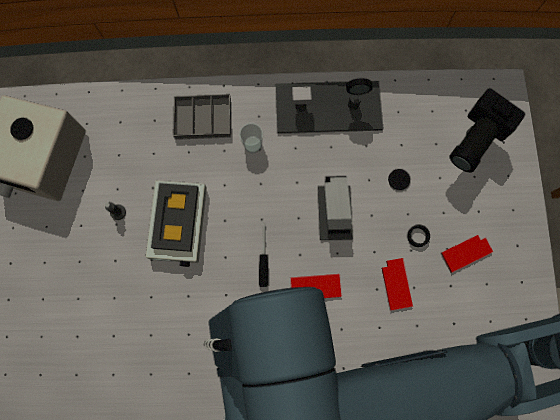

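The top view shows a grey plate stack on the rack at about (338,205), with its notch at the upper left (328,180). The stage is at (178,222), and the three red slabs at (316,287), (397,284) and (467,253) are decoys. Only the grey stack fits, because it lies on the sloped black rack.

```bash
python3 - <<'E'
from h import *
t=dict(np.load('pics/top0.npz')); s=dict(np.load('pics/scene0.npz'))
a=cv2.resize(t['frame'][165:255,305:370],None,fx=6,fy=6,interpolation=cv2.INTER_CUBIC)[:540]
b=cv2.resize(t['frame'][175:265,140:212],None,fx=6,fy=6,interpolation=cv2.INTER_CUBIC)[:540]
cv2.imwrite('pics/crop1.png',np.hstack([a[:,:390],b[:,:410]])[:,:800,::-1])
a=cv2.resize(s['frame'][215:290,210:290],None,fx=5,fy=5,interpolation=cv2.INTER_CUBIC)
b=cv2.resize(s['frame'][130:205,285:365],None,fx=5,fy=5,interpolation=cv2.INTER_CUBIC)
cv2.imwrite('pics/crop2.png',np.hstack([a,b])[:,:,::-1])
for n,c in(('top',t),('scene',s)):
    P=cloud(c)
    for nm,z0,z1,box in(('rackish',60,140,None),):
        pass
    m=(P[...,2]>62)&(P[...,2]<135)&(P[...,0]>250)
    m[c['range_z']==0]=0
    k,l,st,ce=cv2.connectedComponentsWithStats(m.astype(np.uint8))
    for i in range(1,k):
        if st[i,4]>80:
            q=P[l==i]; print(n,st[i],q.min(0).round(),q.max(0).round(),np.median(q,0).round(1))
E
```

```text
top [293  86  18  19 312] [ 837. -146.   63.] [880. -98. 111.] [ 852.5 -120.9  101.3]
top [346  88  27  15 176] [ 843. -306.   62.] [ 869. -238.  134.] [ 852.6 -269.7  112.6]
top [462  99  20  42 155] [ 703. -599.   81.] [ 826. -533.  135.] [ 774.7 -574.3  120.1]
top [   0  115   80   83 1278] [606. 491.  62.] [814. 709. 135.] [684.6 531.1  98.5]
top [240 123  23  26 200] [721. -13.  62.] [786.  46.  92.] [766.   17.4  79.9]
top [495 130  14  11  90] [ 712. -662.   85.] [ 729. -620.  135.] [ 719.2 -646.2  113.5]
top [449 145  27  28 217] [ 622. -556.   80.] [ 689. -498.  134.] [ 646.4 -521.4  117.1]
top [ 325  175   27   59 1298] [ 481. -231.   62.] [ 638. -169.  131.] [ 547.5 -199.6   98.4]
top [ 151  183   47   68 2345] [452. 162.  62.] [632. 281.  83.] [542.1 221.7  72. ]
top [105 202  12  10  89] [561. 380.  62.] [585. 406.  98.] [571.5 389.8  75.7]
scene [ 368   18  192   60 3490] [ 250. 1135.   62.] [1059. 1164.  135.] [ 700.5 1150.3   99. ]
scene [ 391   95   94   46 1712] [607. 488.  62.] [869. 678. 135.] [760.1 528.6  99.6]
scene [ 296  137   66   40 1323] [449. 162.  62.] [633. 283.  79.] [545.5 220.   72.4]
scene [353 211  25  25 345] [722. -14.  62.] [786.  51.  88.] [754.   23.2  76.1]
scene [ 219  217   66   56 1740] [ 482. -234.   62.] [ 637. -168.  126.] [ 563.3 -211.7   93.9]
scene [369 262  27  29 493] [ 839. -147.   73.] [879. -96. 106.] [ 860.6 -130.9  101.6]
scene [343 310  22  32 176] [ 844. -305.   62.] [ 875. -241.  135.] [ 865.7 -277.3   70.3]
scene [198 361  10  59 192] [ 666. -565.  105.] [ 739. -498.  135.] [ 701.6 -533.3  130. ]
```

View pics/crop1.png

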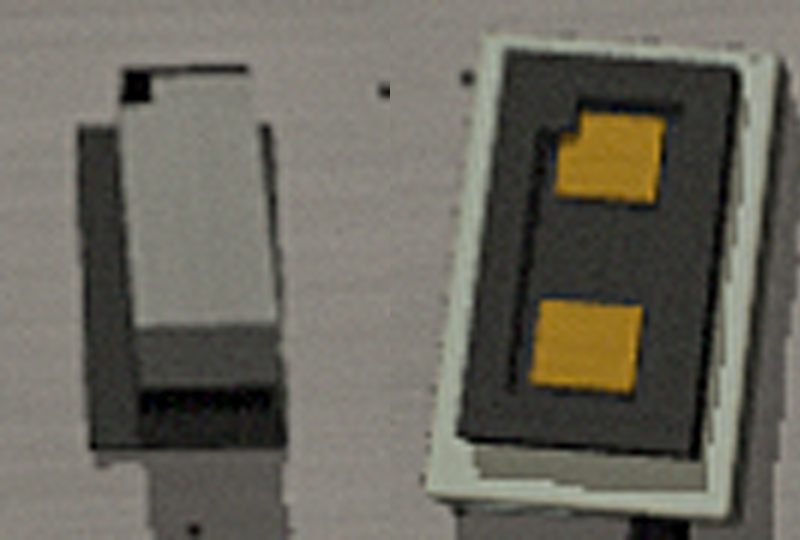

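View pics/crop2.png

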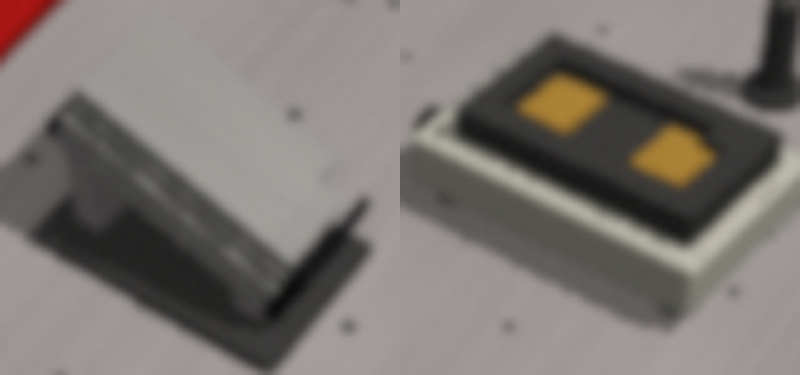

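The crops show a single grey stack with its notch at the upper left. The recess has its filled corner at the upper left too, by the far pad, so both face about the same way. Next I measure plate 1's top face and the block.

```bash
cat > meas.py <<'E'
from h import *
def rect(P):
    (cx,cy),(w,h),a=cv2.minAreaRect(P[:,:2].astype(np.float32)); b=cv2.boxPoints(((cx,cy),(w,h),a))
    e=b[1]-b[0] if np.linalg.norm(b[1]-b[0])>np.linalg.norm(b[2]-b[1]) else b[2]-b[1]
    e=e*np.sign(e[0]); return np.round([cx,cy,max(w,h),min(w,h),np.arctan2(e[1],e[0])],3)
for n in('top','scene'):
    c=dict(np.load(f'pics/{n}0.npz')); P=cloud(c); f=c['frame'].astype(int); hsv=cv2.cvtColor(c['frame'],cv2.COLOR_RGB2HSV)
    # plate face
    m=(P[...,0]>470)&(P[...,0]<640)&(P[...,1]>-245)&(P[...,1]<-160)&(P[...,2]>80)
    q=P[m]
    best=None;rng=np.random.default_rng(0)
    for _ in range(300):
        a=q[rng.choice(len(q),3,False)]; nn=np.cross(a[1]-a[0],a[2]-a[0]); L=np.linalg.norm(nn)
        if L<1: continue
        nn/=L; nn*=np.sign(nn[2])
        if nn[2]<.8: continue
        k=np.abs((q-a[0])@nn)<1.5
        if best is None or k.sum()>best.sum(): best=k
    r=q[best]; c0=r.mean(0); nn=np.linalg.svd(r-c0)[2][2]; nn*=np.sign(nn[2])
    full=m&(np.abs((P-c0)@nn)<3)
    print(n,'plane n',nn.round(3),'tilt',np.arccos(nn[2]).round(4),'dir',np.arctan2(nn[1],nn[0]).round(3),'n',best.sum())
    # face outline, in-plane coordinates
    ex=np.array([nn[2],0,-nn[0]]);ex/=np.linalg.norm(ex);ey=np.cross(nn,ex)
    mm=full.astype(np.uint8); cs=max(cv2.findContours(mm,0,cv2.CHAIN_APPROX_NONE)[0],key=cv2.contourArea)[:,0].astype(float)
    o,d,_=rays(c,cs); W=o+d*(((c0-o)@nn)/(d@nn))[:,None]
    uv=np.c_[(W-c0)@ex,(W-c0)@ey]; rr=rect(uv); print('  plate rect',rr,'centre',(c0+ex*rr[0]+ey*rr[1]).round(1), 'yaw',(np.arctan2((ex*np.cos(rr[4])+ey*np.sin(rr[4]))[1],(ex*np.cos(rr[4])+ey*np.sin(rr[4]))[0])).round(4))
    # stage
    S=(P[...,0]>420)&(P[...,0]<660)&(P[...,1]>150)&(P[...,1]<300)
    br=S&(hsv[...,1]>120)&(hsv[...,0]>10)&(hsv[...,0]<35)&(hsv[...,2]>90)
    k,l,st,ce=cv2.connectedComponentsWithStats(br.astype(np.uint8))
    for i in range(1,k):
        if st[i,4]>30: print('  brass',st[i,4],P[l==i].mean(0).round(1),np.median(P[l==i],0)[2].round(1),ce[i].round(1))
    rim=S&(np.abs(P[...,2]-75)<4)
    print('  rim z',np.median(P[rim][:,2]).round(2),'base z',np.median(P[S&(abs(P[...,2]-51)<4)][:,2]))
    cs=max(cv2.findContours((S&(P[...,2]>65)).astype(np.uint8),0,cv2.CHAIN_APPROX_NONE)[0],key=cv2.contourArea)[:,0].astype(float)
    print('  block@75',rect(onplane(c,cs,75.)))
E
python3 meas.py
```

```text
top plane n [0.375 0.016 0.927] tilt 0.3845 dir 0.043 n 416
  plate rect [ 2.64500e+00 -1.07700e+00  1.25386e+02  5.76510e+01 -1.30000e-02] centre [ 565.9 -199.1  102.2] yaw -0.014
  brass 218 [582.9 216.5  67.8] 67.7 [176.6 200.8]
  brass 241 [500.5 227.3  67.7] 67.7 [172.2 232. ]
  rim z 74.53 base z 50.64897597305276
  block@75 [ 5.41888e+02  2.21722e+02  1.74121e+02  1.05395e+02 -1.06000e-01]
scene plane n [ 0.374 -0.005  0.927] tilt 0.3838 dir -0.012 n 770
  plate rect [ 1.08800e+00 -5.54000e-01  1.16622e+02  6.26170e+01 -1.20000e-02] centre [ 563.2 -199.9  101.6] yaw -0.0129
  brass 132 [497.8 228.6  67.4] 67.8 [317.  150.4]
  brass 131 [580.1 219.   67.3] 67.7 [339.3 160.8]
  rim z 74.61 base z 50.65402112155357
  block@75 [ 5.43940e+02  2.15595e+02  1.78493e+02  1.16068e+02 -1.06000e-01]
```

Call:
send_rows([
  {"linear": [0, 0, 0], "spin": 1},
  {"linear": [0, 0, 0], "spin": 1},
  {"linear": [0, 0, 0], "spin": 1},
  {"linear": [0, 0, 0], "spin": 0.73},
  {"linear": [0.06, -0.2, 0], "spin": 0},
  {"linear": [0.12, -0.39, 0], "spin": 0},
  {"linear": [0.12, -0.39, 0], "spin": 0},
  {"linear": [0.12, -0.39, 0], "spin": 0},
], grip=1, force=30)

```text
t: 0.77
tcp_pos: [249.0, -408.2, 206.0]
ee_rot: [-3.136, 0.168, 0.001]
ft_force: [-0.0, 0.0, 0.3]
opening: 0.0
grip_force: 0.0
```

Call:
send_rows([
  {"linear": [0.12, -0.39, 0], "spin": 0},
  {"linear": [0.12, -0.39, 0], "spin": 0},
  {"linear": [0.12, -0.39, 0], "spin": 0},
  {"linear": [0.12, -0.39, 0], "spin": 0},
  {"linear": [0.12, -0.39, 0], "spin": 0},
  {"linear": [0.12, -0.39, 0], "spin": 0},
  {"linear": [0.12, -0.39, 0], "spin": 0},
  {"linear": [0.12, -0.39, 0], "spin": 0},
])

```text
t: 1.43
tcp_pos: [377.5, -107.8, 206.8]
ee_rot: [3.137, -0.167, 0.001]
ft_force: [1.0, -0.2, 0.3]
opening: -0.4
grip_force: 0.0
```

Call:
send_rows([
  {"linear": [0.12, -0.39, 0], "spin": 0},
  {"linear": [0.12, -0.39, 0], "spin": 0},
  {"linear": [0.12, -0.39, 0], "spin": 0},
  {"linear": [0.12, -0.39, 0], "spin": 0},
  {"linear": [0.12, -0.39, 0], "spin": 0},
  {"linear": [0.12, -0.39, 0], "spin": 0},
  {"linear": [0.12, -0.39, 0], "spin": 0},
  {"linear": [0.12, -0.39, 0], "spin": 0},
])

```text
t: 2.1
tcp_pos: [505.9, 192.5, 206.4]
ee_rot: [3.137, -0.165, -0.001]
ft_force: [1.5, -0.7, 0.7]
opening: -0.1
grip_force: 0.0
```

```bash
cat >> h.py <<'E'
def go(p,yaw=None):
    "tool-frame units from the measured pose to world p; spin units to yaw"
    s=sensors.sense(); M=R.from_rotvec(s['ee_rot']).as_matrix(); y=np.arctan2(M[1,0],M[0,0])
    print('t',round(s['t'],2),'tcp',s['tcp_pos'].round(2),'yaw',y.round(4),'F',s['ft_force'].round(2),'open',round(s['opening'],1),'tilt',M[:,2].round(4))
    if yaw is not None: print('spin',((y-yaw)/.12).round(3)); M=R.from_euler('z',yaw).as_matrix()@np.diag([1,-1,-1.])
    if p is not None: print('units after spin',((np.asarray(p)-s['tcp_pos'])@M/100).round(3))
E
python3 -c "
from h import *
go([550.3,298.5,62],-.106)"
```

```text
t 2.1 tcp [505.88 192.54 206.39] yaw -0.1053 F [ 1.53 -0.72  0.75] open -0.1 tilt [-4.e-04 -2.e-04 -1.e+00]
spin 0.006
units after spin [ 0.33  -1.101  1.444]
```

Call:
send_rows([
  {"linear": [0.11, -0.37, 0], "spin": 0},
  {"linear": [0.11, -0.37, 0], "spin": 0},
  {"linear": [0.11, -0.36, 0], "spin": 0},
  {"linear": [0, 0, 0.4], "spin": 0},
  {"linear": [0, 0, 0.4], "spin": 0},
  {"linear": [0, 0, 0.4], "spin": 0},
  {"linear": [0, 0, 0.24], "spin": 0},
  {"linear": [0, 0, 0], "spin": 0},
])

```text
t: 2.77
tcp_pos: [544.7, 294.5, 55.3]
ee_rot: [3.133, -0.166, -0.019]
ft_force: [-1.0, -0.4, 0.4]
opening: -0.4
grip_force: 0.0
```

Call:
send_rows([
  {"linear": [0, 0.03, 0], "spin": 0},
  {"linear": [0, 0.03, 0], "spin": 0},
  {"linear": [0, 0.01, 0], "spin": 0},
  {"linear": [0, 0.01, 0], "spin": 0},
  {"linear": [0, 0, 0], "spin": 0},
])

```text
t: 3.18
tcp_pos: [550.8, 288.3, 64.9]
ee_rot: [-3.136, 0.167, -0.005]
ft_force: [-0.3, 0.0, 0.2]
opening: -0.2
grip_force: 0.0
```

Call:
send_rows([
  {"linear": [0, 0.01, 0], "spin": 0},
  {"linear": [0, 0.01, 0], "spin": 0},
  {"linear": [0, 0, 0], "spin": 0},
])

```text
t: 3.43
tcp_pos: [549.3, 286.1, 63.2]
ee_rot: [-3.137, 0.166, -0.001]
ft_force: [-0.1, 0.8, -0.2]
opening: -0.1
grip_force: 0.0
```

Call:
send_rows([
  {"linear": [0, 0.01, 0], "spin": 0},
  {"linear": [0, 0.01, 0], "spin": 0},
  {"linear": [0, 0, 0], "spin": 0},
])

```text
t: 3.68
tcp_pos: [548.9, 284.1, 62.7]
ee_rot: [3.137, -0.166, -0.0]
ft_force: [0.0, 0.8, 0.3]
opening: -0.1
grip_force: 0.0
```

Call:
send_rows([
  {"linear": [0, 0.01, 0], "spin": 0},
  {"linear": [0, 0.01, 0], "spin": 0},
  {"linear": [0, 0, 0], "spin": 0},
])

```text
t: 3.93
tcp_pos: [548.7, 282.1, 62.7]
ee_rot: [3.137, -0.166, -0.0]
ft_force: [1.4, 0.9, -0.3]
opening: -0.0
grip_force: 0.0
```

Call:
send_rows([
  {"linear": [0, 0.01, 0], "spin": 0},
  {"linear": [0, 0.01, 0], "spin": 0},
  {"linear": [0, 0, 0], "spin": 0},
])

```text
t: 4.18
tcp_pos: [548.5, 280.1, 62.8]
ee_rot: [3.137, -0.166, -0.0]
ft_force: [0.1, -0.2, -0.4]
opening: -0.2
grip_force: 0.0
```

Call:
send_rows([
  {"linear": [0, 0.01, 0], "spin": 0},
  {"linear": [0, 0.01, 0], "spin": 0},
  {"linear": [0, 0, 0], "spin": 0},
])

```text
t: 4.43
tcp_pos: [548.3, 278.1, 62.8]
ee_rot: [3.137, -0.166, -0.0]
ft_force: [0.2, -0.2, 0.6]
opening: -0.1
grip_force: 0.0
```

Call:
send_rows([
  {"linear": [0, 0.01, 0], "spin": 0},
  {"linear": [0, 0.01, 0], "spin": 0},
  {"linear": [0, 0, 0], "spin": 0},
])

```text
t: 4.68
tcp_pos: [548.1, 276.1, 62.8]
ee_rot: [3.137, -0.166, -0.0]
ft_force: [0.1, 1.2, 0.4]
opening: 0.1
grip_force: 0.0
```

Call:
send_rows([
  {"linear": [0, 0.01, 0], "spin": 0},
  {"linear": [0, 0, 0], "spin": 0},
])

```text
t: 4.85
tcp_pos: [548.0, 275.2, 62.8]
ee_rot: [3.137, -0.166, -0.0]
ft_force: [1.1, 0.1, 0.1]
opening: 0.0
grip_force: 0.0
```

Call:
send_rows([
  {"linear": [0, 0.01, 0], "spin": 0},
  {"linear": [0, 0, 0], "spin": 0},
])

```text
t: 5.02
tcp_pos: [547.9, 274.2, 62.8]
ee_rot: [3.137, -0.166, 0.0]
ft_force: [-0.0, 0.2, -0.1]
opening: 0.2
grip_force: 0.0
```

Call:
send_rows([
  {"linear": [0, 0.01, 0], "spin": 0},
  {"linear": [0, 0.01, 0], "spin": 0},
  {"linear": [0, 0, 0], "spin": 0},
])

```text
t: 5.27
tcp_pos: [547.7, 272.1, 62.8]
ee_rot: [3.137, -0.166, -0.0]
ft_force: [0.4, -0.2, 0.0]
opening: -0.0
grip_force: 0.0
```

```bash
python3 - <<'E'
from h import *
c=snap('scene','s1'); t=snap('top','t1'); go(None)
a=cv2.resize(c['frame'][90:210,260:390],None,fx=3.5,fy=3.5,interpolation=cv2.INTER_CUBIC)
b=cv2.resize(t['frame'][165:285,130:230],None,fx=3.5,fy=3.5,interpolation=cv2.INTER_CUBIC)
cv2.imwrite('pics/crop3.png',np.hstack([a,b])[:,:800,::-1])
E
```

```text
t 5.37 tcp [547.71 272.28  62.81] yaw -0.1058 F [-0.71  0.17  0.11] open 0.1 tilt [ 1.e-04 -0.e+00 -1.e+00]
```

View pics/crop3.png

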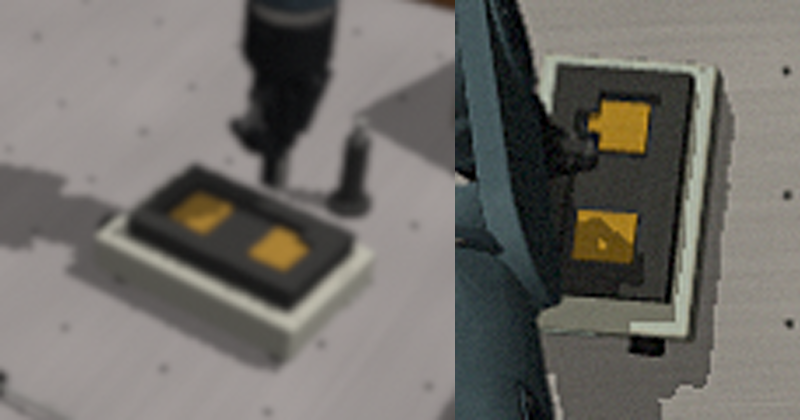

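The finger sits just behind the block's +y wall: scene crop tip at about (270,180), top crop at about (590,155). I keep feeling for the wall in small steps.

Call:
send_rows([
  {"linear": [0, 0.01, 0], "spin": 0},
  {"linear": [0, 0.01, 0], "spin": 0},
  {"linear": [0, 0, 0], "spin": 0},
])

```text
t: 5.62
tcp_pos: [547.5, 270.2, 62.8]
ee_rot: [3.137, -0.166, -0.0]
ft_force: [-0.0, -0.4, 0.7]
opening: -0.1
grip_force: 0.0
```

Call:
send_rows([
  {"linear": [0, 0.01, 0], "spin": 0},
  {"linear": [0, 0.01, 0], "spin": 0},
  {"linear": [0, 0, 0], "spin": 0},
])

```text
t: 5.87
tcp_pos: [547.3, 268.2, 62.8]
ee_rot: [3.137, -0.166, -0.0]
ft_force: [0.8, -0.2, -0.0]
opening: -0.0
grip_force: 0.0
```

```bash
python3 - <<'E'
from h import *
go(None)
c=snap('scene','s2'); t=snap('top','t2')
for c,o in((c,'scene0'),(t,'top0')):
    P=cloud(c); P0=cloud(dict(np.load(f'pics/{o}.npz')))
    m=(abs(P[...,0]-547)<40)&(abs(P[...,1]-265)<50)&(P[...,2]>50)&(P[...,2]<160)&(abs(c['range_z']-np.load(f'pics/{o}.npz')['range_z'])>8)
    q=P[m]
    for z in range(50,160,10):
        k=q[(q[:,2]>=z)&(q[:,2]<z+10)]
        if len(k)>2: print(o,z,len(k),k.min(0).round(),k.max(0).round())
E
```

```text
t 5.87 tcp [547.25 268.15  62.78] yaw -0.1059 F [ 0.78 -0.17 -0.03] open -0.0 tilt [-1.e-04 -1.e-04 -1.e+00]
scene0 60 6 [508. 229.  61.] [578. 256.  69.]
scene0 70 4 [519. 259.  71.] [579. 267.  77.]
scene0 80 3 [542. 260.  88.] [552. 261.  89.]
scene0 90 14 [539. 254.  91.] [558. 270.  99.]
scene0 100 25 [538. 251. 100.] [558. 275. 109.]
scene0 110 26 [538. 250. 111.] [557. 274. 120.]
scene0 120 12 [549. 254. 120.] [560. 271. 130.]
scene0 130 37 [533. 232. 131.] [562. 300. 140.]
scene0 140 38 [532. 226. 140.] [563. 307. 150.]
scene0 150 60 [533. 217. 150.] [565. 311. 160.]
top0 50 4 [527. 217.  53.] [566. 239.  58.]
top0 60 8 [507. 218.  62.] [551. 257.  67.]
top0 70 5 [518. 217.  70.] [583. 259.  75.]
top0 130 8 [532. 241. 136.] [544. 251. 140.]
top0 140 15 [532. 230. 140.] [542. 250. 148.]
top0 150 11 [531. 229. 151.] [542. 243. 160.]
```

```bash
python3 - <<'E'
from h import *
c=dict(np.load('pics/s2.npz'));t=dict(np.load('pics/t2.npz'))
a=cv2.resize(c['frame'][100:190,285:375],(540,540),interpolation=cv2.INTER_CUBIC)
z=c['range_z'][100:190,285:375]; 
b=cv2.applyColorMap(cv2.normalize(np.clip(z,900,1250),None,0,255,cv2.NORM_MINMAX).astype(np.uint8),cv2.COLORMAP_JET)
b=cv2.resize(b,(260,260),interpolation=cv2.INTER_NEAREST); b=cv2.copyMakeBorder(b,0,280,0,0,0)
cv2.imwrite('pics/crop4.png',np.hstack([np.clip(a.astype(int)*1.5,0,255).astype(np.uint8)[:,:,::-1],b]))
def proj(c,p):
    E=np.linalg.inv(c['extrinsics']); q=E[:3,:3]@np.array(p)+E[:3,3]; q=np.array([[q[0],-q[1],-q[2]]])
    return cv2.projectPoints(q,np.zeros(3),np.zeros(3),c['mtx'],c['dist_coeffs'])[0].ravel()
p=proj(c,sensors.sense()['tcp_pos']); print(p,(p-[285,100])*6)
E
```

```text
[337.07058111 150.15431729] [312.42348669 300.92590372]
```

View pics/crop4.png

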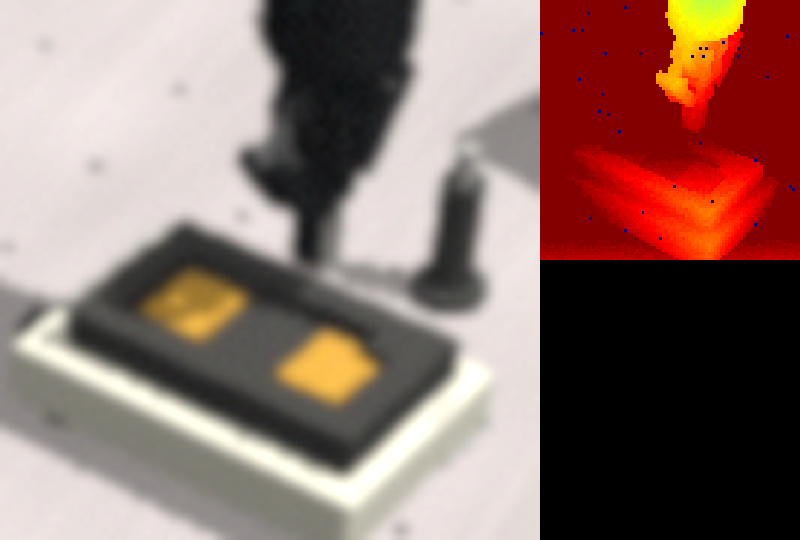

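The enlarged view shows the fingertip at crop (315,265) meeting the block's back rim. It could be just behind the wall or just above the rim, and the depth column will tell which.

```bash
python3 - <<'E'
from h import *
c=dict(np.load('pics/s2.npz'));o=dict(np.load('pics/scene0.npz'));P=cloud(c);P0=cloud(o)
for v in range(132,160): print(v,P[v,336].round(0),P[v,339].round(0),'| before',P0[v,336].round(0),c['frame'][v,338])
E
```

```text
132 [555. 231. 154.] [555. 251. 143.] | before [458. 442.  -1.] [17 17 19]
133 [556. 229. 152.] [556. 249. 140.] | before [461. 437.  -2.] [19 21 21]
134 [555. 231. 147.] [554. 255. 133.] | before [464. 432.  -2.] [20 21 20]
135 [555. 232. 143.] [555. 254. 130.] | before [466. 427.  -3.] [26 26 26]
136 [554. 235. 137.] [552. 261. 122.] | before [472. 417.   1.] [34 34 34]
137 [544. 259. 116.] [553. 261. 118.] | before [473. 414.  -1.] [42 42 40]
138 [544. 258. 113.] [553. 261. 114.] | before [476. 409.  -1.] [45 46 44]
139 [546. 255. 112.] [554. 259. 113.] | before [481. 399.   3.] [48 48 47]
140 [546. 255. 109.] [553. 261. 108.] | before [483. 395.   2.] [51 51 49]
141 [549. 251. 108.] [554. 260. 105.] | before [484. 394.  -2.] [53 53 51]
142 [547. 254. 102.] [555. 259. 102.] | before [486. 390.  -3.] [54 53 51]
143 [549. 252. 100.] [556. 256. 100.] | before [489. 384.  -2.] [64 63 60]
144 [546. 258.  92.] [556. 259.  95.] | before [ 970. -681.  823.] [79 77 75]
145 [495. 373.  -1.] [556. 260.  91.] | before [496. 370.   1.] [93 90 88]
146 [541. 271.  75.] [509. 367.   4.] | before 
[... 317 characters left out ...]
[48 48 46]
151 [550. 255.  69.] [561. 254.  74.] | before [552. 251.  72.] [36 36 36]
152 [552. 252.  68.] [560. 254.  70.] | before [551. 253.  67.] [29 29 28]
153 [551. 253.  63.] [560. 257.  64.] | before [551. 253.  63.] [37 34 32]
154 [554. 248.  63.] [563. 250.  66.] | before [553. 250.  62.] [65 55 42]
155 [556. 245.  62.] [564. 248.  64.] | before [556. 245.  62.] [104  83  49]
156 [558. 241.  62.] [569. 238.  69.] | before [560. 237.  65.] [138 107  51]
157 [562. 233.  65.] [571. 234.  68.] | before [561. 234.  64.] [158 121  52]
158 [566. 225.  68.] [575. 226.  71.] | before [565. 227.  66.] [166 127  53]
159 [566. 224.  65.] [575. 226.  68.] | before [568. 220.  69.] [169 130  53]
```

Call:
send_rows([
  {"linear": [0, 0.02, 0], "spin": 0},
  {"linear": [0, 0, 0.01], "spin": 0},
  {"linear": [0, 0, 0.01], "spin": 0},
  {"linear": [0, 0, 0.01], "spin": 0},
  {"linear": [0, 0, 0], "spin": 0},
])

```text
t: 6.38
tcp_pos: [546.8, 266.3, 59.5]
ee_rot: [3.137, -0.166, -0.001]
ft_force: [1.1, -0.1, -0.3]
opening: -0.2
grip_force: 0.0
```

Call:
send_rows([
  {"linear": [0, 0, 0.01], "spin": 0},
  {"linear": [0, 0, 0.01], "spin": 0},
  {"linear": [0, 0, 0.01], "spin": 0},
  {"linear": [0, 0, 0], "spin": 0},
])

```text
t: 6.72
tcp_pos: [546.9, 266.3, 56.5]
ee_rot: [3.137, -0.166, -0.001]
ft_force: [-0.1, -0.1, -0.7]
opening: -0.2
grip_force: 0.0
```

Call:
send_rows([
  {"linear": [0, 0, 0.01], "spin": 0},
  {"linear": [0, 0, 0.01], "spin": 0},
  {"linear": [0, 0, 0], "spin": 0},
])

```text
t: 6.97
tcp_pos: [546.9, 266.3, 54.5]
ee_rot: [3.137, -0.166, -0.001]
ft_force: [-0.4, -0.8, 0.2]
opening: -0.2
grip_force: 0.0
```

Call:
send_rows([
  {"linear": [0, 0, 0.01], "spin": 0},
  {"linear": [0, 0, 0.01], "spin": 0},
  {"linear": [0, 0, 0], "spin": 0},
])

```text
t: 7.22
tcp_pos: [546.9, 266.3, 52.5]
ee_rot: [3.137, -0.166, -0.001]
ft_force: [-1.1, -0.8, -0.7]
opening: 0.1
grip_force: 0.0
```

Call:
send_rows([
  {"linear": [0, 0, 0.01], "spin": 0},
  {"linear": [0, 0, 0.01], "spin": 0},
  {"linear": [0, 0, 0], "spin": 0},
])

```text
t: 7.47
tcp_pos: [547.1, 266.3, 50.6]
ee_rot: [3.137, -0.166, -0.0]
ft_force: [-0.4, -0.6, 1.2]
opening: 0.4
grip_force: 0.0
```

Call:
send_rows([
  {"linear": [0, 0, 0.01], "spin": 0},
  {"linear": [0, 0, 0.01], "spin": 0},
  {"linear": [0, 0, 0], "spin": 0},
])

```text
t: 7.72
tcp_pos: [547.2, 266.4, 50.4]
ee_rot: [3.137, -0.166, 0.0]
ft_force: [-5.1, -2.2, 12.0]
opening: 0.0
grip_force: 5.9
```

Call:
send_rows([
  {"linear": [0, 0, -0.05], "spin": 0},
  {"linear": [0, -0.06, -0.02], "spin": 0},
  {"linear": [0, -0.08, 0], "spin": 0},
  {"linear": [0, -0.07, 0], "spin": 0},
  {"linear": [0, -0.02, 0.05], "spin": 0},
  {"linear": [0, 0, 0.06], "spin": 0},
  {"linear": [0, 0, 0.04], "spin": 0},
  {"linear": [0, 0, 0.02], "spin": 0},
])

```text
t: 8.38
tcp_pos: [548.4, 288.9, 37.1]
ee_rot: [3.136, -0.166, -0.004]
ft_force: [-0.7, -0.3, -0.2]
opening: -0.2
grip_force: 0.0
```

Call:
send_rows([
  {"linear": [0, 0.01, 0], "spin": 0},
  {"linear": [0, 0.01, 0], "spin": 0},
  {"linear": [0, 0.01, 0], "spin": 0},
  {"linear": [0, 0, 0], "spin": 0},
])

```text
t: 8.72
tcp_pos: [548.6, 287.9, 38.1]
ee_rot: [-3.134, 0.167, 0.001]
ft_force: [0.9, 8.8, -7.5]
opening: -0.2
grip_force: 4.5
```

Call:
send_rows([
  {"linear": [0, 0.01, 0], "spin": 0},
  {"linear": [0, 0.01, 0], "spin": 0},
  {"linear": [0, 0, 0], "spin": 0},
])

```text
t: 8.97
tcp_pos: [548.6, 287.7, 38.2]
ee_rot: [-3.131, 0.167, -0.0]
ft_force: [1.1, 16.2, -9.4]
opening: -0.2
grip_force: 7.9
```

Call:
send_rows([
  {"linear": [0, 0.01, 0], "spin": 0},
  {"linear": [0, 0.01, 0], "spin": 0},
  {"linear": [0, 0, 0], "spin": 0},
])

```text
t: 9.22
tcp_pos: [548.6, 287.6, 38.3]
ee_rot: [-3.128, 0.166, -0.002]
ft_force: [3.6, 22.5, -12.3]
opening: 0.0
grip_force: 11.3
```

Call:
send_rows([
  {"linear": [0, -0.1, 0], "spin": 0},
  {"linear": [0, 0, -0.2], "spin": 0},
  {"linear": [0, 0, -0.12], "spin": 0},
  {"linear": [0, 0.25, 0], "spin": 0},
  {"linear": [0, 0.4, 0], "spin": 0},
  {"linear": [0, 0.4, 0], "spin": 0},
  {"linear": [0, 0.25, 0], "spin": 0},
  {"linear": [0, 0.15, 0], "spin": 0},
])

```text
t: 9.88
tcp_pos: [534.8, 144.7, 71.8]
ee_rot: [3.136, -0.17, 0.002]
ft_force: [0.6, 0.3, -0.4]
opening: 0.1
grip_force: 0.0
```

Call:
send_rows([
  {"linear": [0, 0.05, 0], "spin": 0},
  {"linear": [0, 0, 0], "spin": 0},
  {"linear": [0, 0, 0.08], "spin": 0},
  {"linear": [0, 0, 0.1], "spin": 0},
  {"linear": [0, 0, 0.08], "spin": 0},
  {"linear": [0, 0, 0.04], "spin": 0},
  {"linear": [0, 0, 0.02], "spin": 0},
  {"linear": [0, 0, 0], "spin": 0},
])

```text
t: 10.55
tcp_pos: [533.1, 143.5, 37.6]
ee_rot: [3.137, -0.165, -0.003]
ft_force: [-0.8, 0.6, -0.2]
opening: -0.2
grip_force: 0.0
```

```bash
python3 -c "
from h import *
go([536,156,38],-.106)"
```

```text
t 10.55 tcp [533.13 143.52  37.62] yaw -0.105 F [-0.76  0.65 -0.16] open -0.2 tilt [-2.e-03 -1.e-04 -1.e+00]
spin 0.009
units after spin [ 0.015 -0.127 -0.004]
```

Call:
send_rows([
  {"linear": [0, -0.03, 0], "spin": 0},
  {"linear": [0, -0.02, 0], "spin": 0},
  {"linear": [0, -0.02, 0], "spin": 0},
  {"linear": [0, -0.01, 0], "spin": 0},
  {"linear": [0, 0, 0], "spin": 0},
])

```text
t: 10.97
tcp_pos: [535.0, 151.3, 39.1]
ee_rot: [-3.137, 0.166, -0.001]
ft_force: [0.5, -0.4, 0.1]
opening: -0.1
grip_force: 0.0
```

Call:
send_rows([
  {"linear": [0, -0.01, 0], "spin": 0},
  {"linear": [0, -0.01, 0], "spin": 0},
  {"linear": [0, 0, 0], "spin": 0},
])

```text
t: 11.22
tcp_pos: [535.1, 153.1, 38.9]
ee_rot: [-3.137, 0.166, -0.0]
ft_force: [-0.0, -0.3, -0.1]
opening: 0.1
grip_force: 0.0
```

Call:
send_rows([
  {"linear": [0, -0.01, 0], "spin": 0},
  {"linear": [0, -0.01, 0], "spin": 0},
  {"linear": [0, 0, 0], "spin": 0},
])

```text
t: 11.47
tcp_pos: [535.3, 155.1, 38.8]
ee_rot: [-3.137, 0.166, -0.0]
ft_force: [-0.1, 0.2, -0.2]
opening: 0.2
grip_force: 0.0
```

Call:
send_rows([
  {"linear": [0, -0.01, 0], "spin": 0},
  {"linear": [0, -0.01, 0], "spin": 0},
  {"linear": [0, 0, 0], "spin": 0},
])

```text
t: 11.72
tcp_pos: [535.5, 157.1, 38.8]
ee_rot: [-3.137, 0.166, -0.0]
ft_force: [0.5, 0.9, 0.5]
opening: -0.2
grip_force: 0.0
```

Call:
send_rows([
  {"linear": [0, -0.01, 0], "spin": 0},
  {"linear": [0, 0, 0], "spin": 0},
])

```text
t: 11.88
tcp_pos: [535.6, 158.1, 38.8]
ee_rot: [-3.137, 0.166, -0.0]
ft_force: [0.1, -0.6, 0.0]
opening: 0.0
grip_force: 0.0
```

Call:
send_rows([
  {"linear": [0, -0.01, 0], "spin": 0},
  {"linear": [0, 0, 0], "spin": 0},
])

```text
t: 12.05
tcp_pos: [535.7, 159.1, 38.8]
ee_rot: [-3.137, 0.166, -0.0]
ft_force: [-0.2, -0.0, 0.3]
opening: 0.0
grip_force: 0.0
```

Call:
send_rows([
  {"linear": [0, -0.01, 0], "spin": 0},
  {"linear": [0, -0.01, 0], "spin": 0},
  {"linear": [0, 0, 0], "spin": 0},
])

```text
t: 12.3
tcp_pos: [535.8, 160.0, 38.8]
ee_rot: [3.135, -0.165, -0.001]
ft_force: [0.1, -6.0, 0.2]
opening: 0.1
grip_force: 2.6
```

Call:
send_rows([
  {"linear": [0, -0.01, 0], "spin": 0},
  {"linear": [0, -0.01, 0], "spin": 0},
  {"linear": [0, 0, 0], "spin": 0},
])

```text
t: 12.55
tcp_pos: [535.8, 160.2, 38.7]
ee_rot: [3.133, -0.165, -0.002]
ft_force: [-1.3, -13.0, 3.0]
opening: -0.0
grip_force: 6.3
```

Call:
send_rows([
  {"linear": [0, 0.1, 0], "spin": 0},
  {"linear": [0, 0, -0.2], "spin": 0},
  {"linear": [0, 0, -0.12], "spin": 0},
  {"linear": [-0.3, -0.15, 0], "spin": 0},
  {"linear": [-0.3, -0.2, 0], "spin": 0},
  {"linear": [-0.3, -0.19, 0], "spin": 0},
  {"linear": [-0.16, -0.1, 0], "spin": 0},
  {"linear": [-0.07, -0.06, 0], "spin": 0},
])

```text
t: 13.22
tcp_pos: [427.9, 236.1, 71.1]
ee_rot: [-3.137, 0.163, 0.0]
ft_force: [0.3, 0.4, 0.1]
opening: 0.3
grip_force: 0.0
```

Call:
send_rows([
  {"linear": [0, 0, 0], "spin": 0},
  {"linear": [0, 0, 0.08], "spin": 0},
  {"linear": [0, 0, 0.1], "spin": 0},
  {"linear": [0, 0, 0.08], "spin": 0},
  {"linear": [0, 0, 0.04], "spin": 0},
  {"linear": [0, 0, 0.02], "spin": 0},
  {"linear": [0, 0, 0], "spin": 0},
  {"linear": [0, 0, 0], "spin": 0},
])

```text
t: 13.88
tcp_pos: [430.2, 234.3, 38.5]
ee_rot: [3.137, -0.167, -0.001]
ft_force: [0.2, 0.4, -1.0]
opening: -0.1
grip_force: 0.0
```

Call:
send_rows([
  {"linear": [0.02, 0, 0], "spin": 0},
  {"linear": [0.01, 0, 0], "spin": 0},
  {"linear": [0.01, 0, 0], "spin": 0},
  {"linear": [0.01, 0, 0], "spin": 0},
  {"linear": [0, 0, 0], "spin": 0},
])

```text
t: 14.3
tcp_pos: [435.5, 234.1, 39.1]
ee_rot: [-3.137, 0.166, -0.001]
ft_force: [-1.1, -0.7, -0.9]
opening: 0.1
grip_force: 0.0
```

Call:
send_rows([
  {"linear": [0.01, 0, 0], "spin": 0},
  {"linear": [0.01, 0, 0], "spin": 0},
  {"linear": [0, 0, 0], "spin": 0},
])

```text
t: 14.55
tcp_pos: [437.3, 233.8, 38.9]
ee_rot: [-3.137, 0.166, -0.0]
ft_force: [0.4, -0.5, -0.9]
opening: 0.2
grip_force: 0.0
```

Call:
send_rows([
  {"linear": [0.01, 0, 0], "spin": 0},
  {"linear": [0.01, 0, 0], "spin": 0},
  {"linear": [0.01, 0, 0], "spin": 0},
  {"linear": [0, 0, 0], "spin": 0},
])

```text
t: 14.88
tcp_pos: [440.3, 233.5, 38.8]
ee_rot: [-3.137, 0.166, -0.0]
ft_force: [0.8, -0.1, -0.2]
opening: 0.2
grip_force: 0.0
```

Call:
send_rows([
  {"linear": [0.01, 0, 0], "spin": 0},
  {"linear": [0.01, 0, 0], "spin": 0},
  {"linear": [0, 0, 0], "spin": 0},
])

```text
t: 15.13
tcp_pos: [442.2, 233.3, 38.8]
ee_rot: [-3.137, 0.166, -0.0]
ft_force: [-0.8, -0.4, -0.1]
opening: -0.1
grip_force: 0.0
```

Call:
send_rows([
  {"linear": [0.01, 0, 0], "spin": 0},
  {"linear": [0.01, 0, 0], "spin": 0},
  {"linear": [0, 0, 0], "spin": 0},
])

```text
t: 15.38
tcp_pos: [444.2, 233.0, 38.8]
ee_rot: [-3.137, 0.166, -0.0]
ft_force: [0.8, -0.2, 0.9]
opening: -0.2
grip_force: 0.0
```

Call:
send_rows([
  {"linear": [0.01, 0, 0], "spin": 0},
  {"linear": [0.01, 0, 0], "spin": 0},
  {"linear": [0, 0, 0], "spin": 0},
])

```text
t: 15.63
tcp_pos: [445.6, 232.8, 38.7]
ee_rot: [3.137, -0.166, -0.001]
ft_force: [-1.4, 0.3, 1.0]
opening: 0.3
grip_force: 0.7
```

Call:
send_rows([
  {"linear": [-0.08, 0, 0], "spin": 0},
  {"linear": [0, 0, -0.2], "spin": 0},
  {"linear": [0, 0, -0.14], "spin": 0},
  {"linear": [0.25, 0, 0], "spin": 0},
  {"linear": [0.3, -0.01, 0], "spin": 0},
  {"linear": [0.3, 0, 0], "spin": 0},
  {"linear": [0.15, 0, 0], "spin": 0},
  {"linear": [0.05, 0, 0], "spin": 0},
])

```text
t: 16.3
tcp_pos: [544.9, 223.1, 73.1]
ee_rot: [-3.137, 0.168, -0.003]
ft_force: [-0.4, -0.4, 0.2]
opening: -0.5
grip_force: 0.0
```

Call:
send_rows([
  {"linear": [0, 0, 0.05], "spin": 0},
  {"linear": [0, 0, 0.07], "spin": 0},
  {"linear": [0, 0, 0.06], "spin": 0},
  {"linear": [0, 0, 0.03], "spin": 0},
  {"linear": [0, 0, 0.02], "spin": 0},
  {"linear": [0, 0, 0], "spin": 0},
  {"linear": [0, 0, 0], "spin": 0},
], grip=-0.65)

```text
t: 16.88
tcp_pos: [542.2, 223.7, 49.8]
ee_rot: [3.137, -0.166, -0.0]
ft_force: [-0.4, 0.3, -0.2]
opening: 70.4
grip_force: 0.0
```

Call:
send_rows([
  {"linear": [0, 0, 0.01], "spin": 0},
  {"linear": [0, 0, 0.01], "spin": 0},
  {"linear": [0, 0, 0], "spin": 0},
])

```text
t: 17.13
tcp_pos: [542.5, 223.6, 47.8]
ee_rot: [-3.137, 0.166, -0.0]
ft_force: [-0.8, -1.1, 0.1]
opening: 70.2
grip_force: 0.0
```

```bash
python3 -c "
from h import *
go([542.2,224,48],-.106)"
```

```text
t 17.13 tcp [542.54 223.6   47.84] yaw -0.1058 F [-0.77 -1.07  0.15] open 70.2 tilt [ 1.e-04  0.e+00 -1.e+00]
spin 0.002
units after spin [-0.004 -0.004 -0.002]
```

Opening control is linear. Now I feel the rim with the open tips.

Call:
send_rows([
  {"linear": [0, 0, 0.01], "spin": 0},
  {"linear": [0, 0, 0.01], "spin": 0},
  {"linear": [0, 0, 0.01], "spin": 0},
  {"linear": [0, 0, 0], "spin": 0},
])

```text
t: 17.47
tcp_pos: [542.3, 223.5, 44.5]
ee_rot: [3.137, -0.166, -0.001]
ft_force: [0.1, -0.5, -0.9]
opening: 70.4
grip_force: 0.0
```

Call:
send_rows([
  {"linear": [0, 0, 0.01], "spin": 0},
  {"linear": [0, 0, 0.01], "spin": 0},
  {"linear": [0, 0, 0], "spin": 0},
])

```text
t: 17.72
tcp_pos: [542.6, 223.6, 42.7]
ee_rot: [-3.137, 0.166, -0.0]
ft_force: [-0.4, -0.1, 0.3]
opening: 70.5
grip_force: 0.0
```

Call:
send_rows([
  {"linear": [0, 0, 0.01], "spin": 0},
  {"linear": [0, 0, 0.01], "spin": 0},
  {"linear": [0, 0, 0], "spin": 0},
])

```text
t: 17.97
tcp_pos: [542.7, 223.6, 42.6]
ee_rot: [3.137, -0.166, 0.0]
ft_force: [-7.2, -3.0, 14.5]
opening: 71.0
grip_force: 7.1
```

Call:
send_rows([
  {"linear": [0, 0, 0.01], "spin": 0},
  {"linear": [0, 0, 0.01], "spin": 0},
  {"linear": [0, 0, 0], "spin": 0},
])

```text
t: 18.22
tcp_pos: [542.7, 223.7, 42.4]
ee_rot: [3.137, -0.165, 0.0]
ft_force: [-13.2, -4.3, 28.7]
opening: 70.7
grip_force: 14.2
```

Call:
send_rows([
  {"linear": [0, 0, -0.15], "spin": 0},
  {"linear": [0, 0, -0.35], "spin": 0},
  {"linear": [0, 0, -0.3], "spin": 0},
  {"linear": [0, 0, -0.1], "spin": -0.77},
  {"linear": [0.02, 0.2, 0], "spin": 0},
  {"linear": [0.03, 0.4, 0], "spin": 0},
  {"linear": [0.03, 0.4, 0], "spin": 0},
  {"linear": [0.03, 0.4, 0], "spin": 0},
], grip=-0.79)

```text
t: 18.88
tcp_pos: [551.5, 82.5, 129.0]
ee_rot: [3.141, -0.018, 0.001]
ft_force: [0.4, -1.0, 0.3]
opening: 76.3
grip_force: 0.0
```

Call:
send_rows([
  {"linear": [0.03, 0.4, 0], "spin": 0},
  {"linear": [0.03, 0.4, 0], "spin": 0},
  {"linear": [0.03, 0.4, 0], "spin": 0},
  {"linear": [0.03, 0.4, 0], "spin": 0},
  {"linear": [0.03, 0.4, 0], "spin": 0},
  {"linear": [0.02, 0.4, 0], "spin": 0},
  {"linear": [0.01, 0.2, 0], "spin": 0},
  {"linear": [0, 0.1, 0], "spin": 0},
])

```text
t: 19.55
tcp_pos: [565.9, -190.3, 128.8]
ee_rot: [3.141, -0.026, 0.001]
ft_force: [-0.3, 0.1, 0.0]
opening: 76.4
grip_force: 0.0
```

Call:
send_rows([
  {"linear": [0, 0.07, 0], "spin": 0},
  {"linear": [0, 0.03, 0], "spin": 0},
  {"linear": [0, 0, 0], "spin": 0},
  {"linear": [0, 0, 0], "spin": 0},
])

```text
t: 19.88
tcp_pos: [565.9, -195.3, 128.7]
ee_rot: [-3.141, 0.019, 0.0]
ft_force: [0.1, -0.5, 0.1]
opening: 76.7
grip_force: 0.0
```

```bash
python3 -c "
from h import *
go([565.5,-198,72],-.0135)"
```

```text
t 19.88 tcp [ 565.93 -195.25  128.68] yaw -0.0119 F [ 0.13 -0.54  0.05] open 76.7 tilt [-3.e-04  6.e-04 -1.e+00]
spin 0.013
units after spin [-0.004  0.028  0.567]
```

Call:
send_rows([
  {"linear": [0, 0.02, 0.1], "spin": 0},
  {"linear": [0, 0, 0.16], "spin": 0},
  {"linear": [0, 0, 0.14], "spin": 0},
  {"linear": [0, 0, 0.1], "spin": 0},
  {"linear": [0, 0, 0.06], "spin": 0},
  {"linear": [0, 0, 0.03], "spin": 0},
  {"linear": [0, 0, 0.02], "spin": 0},
  {"linear": [0, 0, 0], "spin": 0},
])

```text
t: 20.55
tcp_pos: [566.0, -198.7, 67.8]
ee_rot: [3.141, -0.021, 0.0]
ft_force: [0.4, -0.7, -0.3]
opening: 76.5
grip_force: 0.0
```

Call:
send_rows([
  {"linear": [0, 0, 0], "spin": 0},
  {"linear": [0, 0, 0], "spin": 0},
], grip=-0.5, force=30)

```text
t: 20.72
tcp_pos: [566.4, -199.1, 68.5]
ee_rot: [3.141, -0.021, 0.002]
ft_force: [1.0, -0.2, -0.0]
opening: 64.1
grip_force: 0.0
```

```bash
python3 - <<'E'
from h import *
go(None)
c=snap('scene','s3'); t=snap('top','t3')
a=cv2.resize(c['frame'][190:280,205:295],(540,540),interpolation=cv2.INTER_CUBIC)
cv2.imwrite('pics/crop5.png',np.clip(a.astype(int)*1.4,0,255).astype(np.uint8)[:,:,::-1])
E
```

```text
t 20.72 tcp [ 566.38 -199.05   68.54] yaw -0.0134 F [ 1.01 -0.23 -0.04] open 64.1 tilt [ 1.1e-03 -7.0e-04 -1.0e+00]
```

View pics/crop5.png

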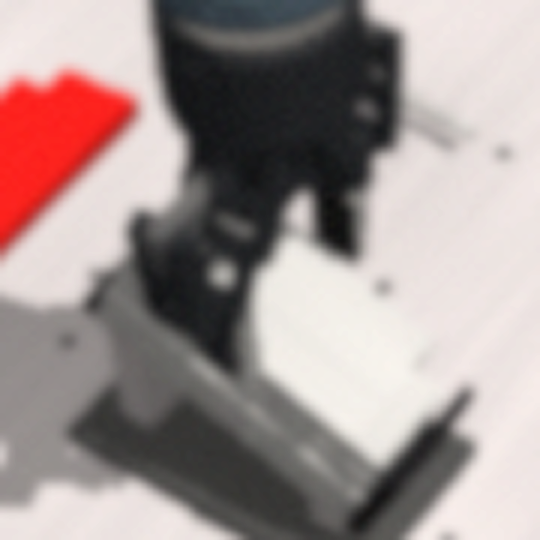

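The near finger straddles the stack, with its tip at about crop (220,365), just below the plate's top edge. I check that against depth.

```bash
python3 - <<'E'
from h import *
c=dict(np.load('pics/s3.npz'));P=cloud(c);P0=cloud(dict(np.load('pics/scene0.npz')))
for u in (238,241,244):
    for v in range(240,256,1): print(u,v,P[v,u].round(0),P0[v,u].round(0),c['frame'][v,u,0])
E
```

```text
238 240 [ 576. -260.  169.] [ 540. -222.  110.] 23
238 241 [ 577. -262.  168.] [ 542. -225.  110.] 21
238 242 [ 577. -263.  166.] [ 544. -228.  111.] 23
238 243 [ 577. -263.  163.] [ 545. -229.  109.] 23
238 244 [ 577. -264.  161.] [ 545. -229.  105.] 24
238 245 [ 577. -263.  157.] [ 543. -228.  100.] 24
238 246 [ 577. -265.  155.] [ 543. -228.   96.] 30
238 247 [ 576. -263.  149.] [ 544. -230.   96.] 36
238 248 [ 558. -245.  117.] [ 543. -229.   90.] 54
238 249 [ 543. -230.   87.] [ 543. -230.   87.] 80
238 250 [ 542. -229.   83.] [ 543. -230.   83.] 99
238 251 [ 544. -231.   82.] [ 544. -232.   83.] 105
238 252 [ 544. -232.   79.] [ 543. -231.   77.] 95
238 253 [ 542. -231.   73.] [ 543. -232.   75.] 83
238 254 [ 542. -231.   70.] [ 543. -232.   71.] 76
238 255 [ 542. -232.   66.] [ 543. -232.   67.] 74
241 240 [ 571. -246.  152.] [ 546. -219.  111.] 25
241 241 [ 576. -252.  158.] [ 545. -218.  106.] 25
241 242 [ 576. -253.  156.] [ 548. -222.  107.] 22
241 243 [ 576. -253.  152.] [ 550. -224.  108.] 22
241 244 [ 576. -254.  150.] [ 552. -226.  107.] 19
241 245 [ 578. -256.  150.] 
[... 649 characters left out ...]
. -244.  147.] [ 554. -219.  109.] 37
244 243 [ 577. -244.  143.] [ 555. -219.  106.] 44
244 244 [ 577. -244.  141.] [ 557. -222.  107.] 53
244 245 [ 572. -239.  129.] [ 557. -223.  104.] 58
244 246 [ 571. -239.  125.] [ 559. -226.  104.] 58
244 247 [ 572. -240.  124.] [ 560. -227.  102.] 58
244 248 [ 572. -241.  120.] [ 560. -228.  100.] 54
244 249 [ 573. -242.  118.] [ 560. -227.   95.] 50
244 250 [ 572. -241.  113.] [ 560. -228.   93.] 49
244 251 [ 572. -241.  110.] [ 560. -228.   89.] 51
244 252 [ 571. -241.  107.] [ 561. -230.   88.] 61
244 253 [ 561. -231.   85.] [ 560. -229.   83.] 74
244 254 [ 561. -231.   81.] [ 561. -231.   82.] 83
244 255 [ 560. -230.   76.] [ 560. -230.   76.] 91
```

Call:
send_rows([
  {"linear": [0, 0, 0], "spin": 0},
  {"linear": [0, 0, 0], "spin": 0},
  {"linear": [0, 0, 0], "spin": 0},
  {"linear": [0, 0, 0], "spin": 0},
], grip=-0.25, force=25)

```text
t: 21.15
tcp_pos: [566.4, -199.0, 68.6]
ee_rot: [3.141, -0.021, 0.002]
ft_force: [-1.1, 0.6, 5.8]
opening: 58.6
grip_force: 27.2
```

Call:
send_rows([
  {"linear": [0, 0, -0.01], "spin": 0},
  {"linear": [0, 0, -0.01], "spin": 0},
  {"linear": [0, 0, -0.02], "spin": 0},
  {"linear": [0, 0, -0.03], "spin": 0},
  {"linear": [0, 0, -0.03], "spin": 0},
  {"linear": [0, 0, 0], "spin": 0},
], force=30)

```text
t: 21.65
tcp_pos: [566.1, -198.9, 78.3]
ee_rot: [3.141, -0.021, 0.001]
ft_force: [0.9, -0.5, -2.7]
opening: 58.4
grip_force: 32.8
```

```bash
python3 - <<'E'
from h import *
go(None)
c=snap('scene','s4'); t=snap('top','t4')
a=cv2.resize(c['frame'][190:280,205:295],(540,540),interpolation=cv2.INTER_CUBIC)
cv2.imwrite('pics/crop6.png',np.clip(a.astype(int)*1.4,0,255).astype(np.uint8)[:,:,::-1])
E
```

```text
t 21.65 tcp [ 566.09 -198.93   78.3 ] yaw -0.0134 F [ 0.93 -0.5  -2.7 ] open 58.4 tilt [ 5.e-04 -3.e-04 -1.e+00]
```

View pics/crop6.png

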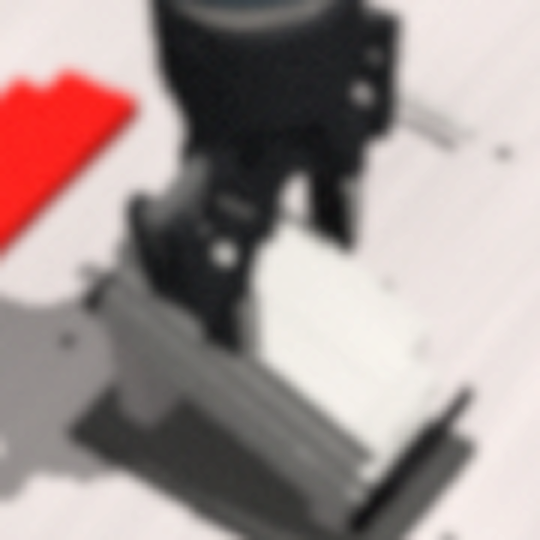

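Call:
send_rows([
  {"linear": [0, 0, -0.06], "spin": 0},
  {"linear": [0, 0, -0.1], "spin": 0},
  {"linear": [0, 0, -0.12], "spin": 0},
  {"linear": [0, 0, -0.12], "spin": 0},
  {"linear": [0, 0, -0.07], "spin": 0.2},
  {"linear": [0, 0, -0.03], "spin": 0.27},
  {"linear": [0, 0, 0], "spin": 0.2},
  {"linear": [0, 0, 0], "spin": 0.1},
], force=35)

```text
t: 22.42
tcp_pos: [566.2, -198.9, 128.7]
ee_rot: [3.136, -0.169, 0.002]
ft_force: [0.1, 0.4, -3.2]
opening: 58.3
grip_force: 38.7
```

Call:
send_rows([
  {"linear": [-0.01, -0.07, 0], "spin": 0},
  {"linear": [-0.03, -0.15, 0], "spin": 0},
  {"linear": [-0.04, -0.25, 0], "spin": 0},
  {"linear": [-0.06, -0.33, 0], "spin": 0},
  {"linear": [-0.06, -0.35, 0], "spin": 0},
  {"linear": [-0.06, -0.35, 0], "spin": 0},
  {"linear": [-0.06, -0.35, 0], "spin": 0},
  {"linear": [-0.06, -0.35, 0], "spin": 0},
])

```text
t: 23.08
tcp_pos: [550.0, 27.0, 127.4]
ee_rot: [-3.137, 0.165, 0.002]
ft_force: [1.8, -0.4, -3.1]
opening: 58.2
grip_force: 38.7
```

Call:
send_rows([
  {"linear": [-0.06, -0.35, 0], "spin": 0},
  {"linear": [-0.06, -0.35, 0], "spin": 0},
  {"linear": [-0.06, -0.35, 0], "spin": 0},
  {"linear": [-0.06, -0.3, 0], "spin": 0},
  {"linear": [-0.04, -0.25, 0], "spin": 0},
  {"linear": [-0.03, -0.18, 0], "spin": 0},
  {"linear": [0, -0.1, 0], "spin": 0},
  {"linear": [0, -0.05, 0], "spin": 0},
])

```text
t: 23.75
tcp_pos: [539.8, 221.3, 127.4]
ee_rot: [-3.137, 0.162, 0.001]
ft_force: [0.4, -0.2, -3.1]
opening: 58.1
grip_force: 38.7
```

Call:
send_rows([
  {"linear": [0, 0, 0], "spin": 0},
  {"linear": [0, 0, 0], "spin": 0},
])

```text
t: 23.92
tcp_pos: [540.7, 218.7, 127.5]
ee_rot: [3.137, -0.166, -0.001]
ft_force: [-0.0, -0.3, -2.5]
opening: 58.1
grip_force: 38.7
```

```bash
cat > plate.py <<'E'
from h import *
def plate(c,lo,hi,cx,cy):
    P=cloud(c); hsv=cv2.cvtColor(c['frame'],cv2.COLOR_RGB2HSV)
    m=(abs(P[...,0]-cx)<80)&(abs(P[...,1]-cy)<50)&(P[...,2]>lo)&(P[...,2]<hi)&(hsv[...,2]>95)&(hsv[...,1]<60)
    return P,m
E
python3 - <<'E'
from plate import *
go([542.2,224,110],-.106)
xs=np.array([.9944,-.1058,0]);ys=np.array([.1058,.9944,0])
for n in('scene','top'):
    c=snap(n,n+'5'); P,m=plate(c,85,190,542,224); q=P[m]
    if len(q)<30: print(n,'few',len(q)); continue
    C=np.array([542.2,224,0]); A=np.c_[(q-C)@xs,(q-C)@ys,np.ones(len(q))]
    w=np.ones(len(q),bool)
    for _ in range(8):
        s=np.linalg.lstsq(A[w],q[w,2],rcond=None)[0]; w=abs(A@s-q[:,2])<4
    print(n,len(q),w.sum(),'z=',s.round(3),'tilt x',np.arctan(s[0]).round(3),'x_s range',np.percentile(A[w,0],[0,2,98,100]).round(1),'y_s',np.percentile(A[w,1],[0,2,98,100]).round(1))
E
```

```text
t 23.92 tcp [540.7  218.73 127.55] yaw -0.1058 F [-0.03 -0.25 -2.45] open 58.1 tilt [-5.e-04 -5.e-04 -1.e+00]
spin 0.002
units after spin [ 0.009 -0.054  0.175]
scene 435 392 z= [-4.18000e-01  6.00000e-03  1.58421e+02] tilt x -0.396 x_s range [-58.1 -26.9  60.5  62.1] y_s [-38.7 -36.6  22.3  24.9]
top 162 151 z= [-4.09000e-01 -4.00000e-03  1.58688e+02] tilt x -0.388 x_s range [-25.7 -25.   63.   63.8] y_s [-36.6 -35.7  -5.5  -2.7]
```

Call:
send_rows([
  {"linear": [-0.026, -0.03, 0], "spin": 0},
  {"linear": [0, -0.024, 0], "spin": 0},
  {"linear": [0, 0, 0.08], "spin": 0},
  {"linear": [0, 0, 0.14], "spin": 0},
  {"linear": [0, 0, 0.12], "spin": 0},
  {"linear": [0, 0, 0.07], "spin": 0},
  {"linear": [0, 0, 0.03], "spin": 0},
  {"linear": [0, 0, 0], "spin": 0},
])

```text
t: 24.68
tcp_pos: [538.0, 224.6, 82.4]
ee_rot: [3.137, -0.166, -0.004]
ft_force: [-0.0, -0.3, -2.9]
opening: 57.9
grip_force: 38.7
```

Call:
send_rows([
  {"linear": [0, 0, 0], "spin": 0},
  {"linear": [0, 0, 0], "spin": 0},
])

```text
t: 24.85
tcp_pos: [539.5, 225.0, 84.4]
ee_rot: [-3.137, 0.166, -0.002]
ft_force: [-0.4, -0.3, -2.1]
opening: 57.8
grip_force: 38.7
```

```bash
python3 - <<'E'
from h import *
go([538.7,224.3,77],-.106)
E
```

```text
t 24.85 tcp [539.47 224.97  84.44] yaw -0.1058 F [-0.42 -0.31 -2.12] open 57.8 tilt [ 1.2e-03  2.0e-04 -1.0e+00]
spin 0.001
units after spin [-0.007  0.007  0.074]
```

Call:
send_rows([
  {"linear": [-0.004, 0.006, 0.02], "spin": 0},
  {"linear": [0, 0, 0.02], "spin": 0},
  {"linear": [0, 0, 0.02], "spin": 0},
  {"linear": [0, 0, 0.02], "spin": 0},
  {"linear": [0, 0, 0], "spin": 0},
], force=28)

```text
t: 25.27
tcp_pos: [538.0, 224.2, 75.3]
ee_rot: [3.137, -0.166, -0.001]
ft_force: [0.3, -0.3, -2.5]
opening: 58.3
grip_force: 38.7
```

Call:
send_rows([
  {"linear": [0, 0, 0.01], "spin": 0},
  {"linear": [0, 0, 0.01], "spin": 0},
  {"linear": [0, 0, 0.01], "spin": 0},
  {"linear": [0, 0, 0], "spin": 0},
])

```text
t: 25.6
tcp_pos: [538.3, 224.3, 72.7]
ee_rot: [-3.137, 0.166, 0.0]
ft_force: [-0.1, -0.2, -2.1]
opening: 58.2
grip_force: 39.1
```

Call:
send_rows([
  {"linear": [0, 0, 0.01], "spin": 0},
  {"linear": [0, 0, 0.01], "spin": 0},
  {"linear": [0, 0, 0.01], "spin": 0},
  {"linear": [0, 0, 0], "spin": 0},
])

```text
t: 25.93
tcp_pos: [538.3, 224.4, 69.8]
ee_rot: [-3.137, 0.166, 0.0]
ft_force: [-1.3, 0.6, 1.3]
opening: 57.9
grip_force: 40.0
```

Call:
send_rows([
  {"linear": [0, 0, 0.01], "spin": 0},
  {"linear": [0, 0, 0.01], "spin": 0},
  {"linear": [0, 0, 0.01], "spin": 0},
  {"linear": [0, 0, 0], "spin": 0},
])

```text
t: 26.27
tcp_pos: [538.3, 224.4, 66.8]
ee_rot: [-3.137, 0.166, 0.0]
ft_force: [-3.9, 0.2, 3.0]
opening: 58.2
grip_force: 40.6
```

Call:
send_rows([
  {"linear": [0, 0, 0.01], "spin": 0},
  {"linear": [0, 0, 0.01], "spin": 0},
  {"linear": [0, 0, 0.01], "spin": 0},
  {"linear": [0, 0, 0], "spin": 0},
])

```text
t: 26.6
tcp_pos: [539.0, 224.4, 63.8]
ee_rot: [-3.137, 0.166, -0.002]
ft_force: [-1.5, 1.1, 1.8]
opening: 57.7
grip_force: 41.2
```

```bash
cat > tilt.py <<'E'
from plate import *
go(None)
xs=np.array([.9944,-.1058,0]);ys=np.array([.1058,.9944,0]);C=np.array([542.2,224,0])
for n in('scene','top'):
    c=snap(n,n+'_%d'%(100*sensors.sense()['t'])); P,m=plate(c,66,150,542,224); q=P[m&(((P-C)@ys>-36)&((P-C)@ys<38)&(abs((P-C)@xs)<72))]
    if len(q)<30: print(n,'few',len(q)); continue
    A=np.c_[(q-C)@xs,(q-C)@ys,np.ones(len(q))]
    w=np.ones(len(q),bool)
    for _ in range(8):
        s=np.linalg.lstsq(A[w],q[w,2],rcond=None)[0]; w=abs(A@s-q[:,2])<4
    print(n,len(q),w.sum(),'z=',s.round(3),'x_s',np.percentile(A[w,0],[0,2,98,100]).round(1),'y_s',np.percentile(A[w,1],[0,2,98,100]).round(1),'ends z',(s[2]+s[0]*np.array([-65,65])).round(1))
E
python3 tilt.py
```

```text
t 26.6 tcp [538.98 224.36  63.84] yaw -0.1058 F [-1.54  1.06  1.81] open 57.7 tilt [ 1.3e-03  2.0e-04 -1.0e+00]
scene 398 355 z= [-2.5200e-01 -4.0000e-03  9.4583e+01] x_s [-64.2 -34.7  60.4  64. ] y_s [-34.3 -31.2  29.   31.1] ends z [111.   78.2]
top 177 158 z= [-2.430e-01 -2.000e-03  9.509e+01] x_s [-31.1 -30.2  63.2  64.7] y_s [-32.5 -31.   -2.8  -1.1] ends z [110.9  79.3]
```

Call:
send_rows([
  {"linear": [0, 0, 0.01], "spin": 0},
  {"linear": [0, 0, 0.01], "spin": 0},
  {"linear": [0, 0, 0.01], "spin": 0},
  {"linear": [0, 0, 0], "spin": 0},
])

```text
t: 27.03
tcp_pos: [538.2, 224.2, 60.5]
ee_rot: [3.137, -0.166, -0.001]
ft_force: [-1.8, 0.6, 2.6]
opening: 57.8
grip_force: 41.9
```

Call:
send_rows([
  {"linear": [0, 0, 0.01], "spin": 0},
  {"linear": [0, 0, 0.01], "spin": 0},
  {"linear": [0, 0, 0.01], "spin": 0},
  {"linear": [0, 0, 0], "spin": 0},
])

```text
t: 27.37
tcp_pos: [538.1, 224.2, 57.5]
ee_rot: [3.137, -0.166, -0.001]
ft_force: [-2.7, 0.5, 2.6]
opening: 58.2
grip_force: 42.5
```

Call:
send_rows([
  {"linear": [0, 0, 0.01], "spin": 0},
  {"linear": [0, 0, 0.01], "spin": 0},
  {"linear": [0, 0, 0.01], "spin": 0},
  {"linear": [0, 0, 0], "spin": 0},
])

```text
t: 27.7
tcp_pos: [538.2, 224.3, 54.5]
ee_rot: [-3.137, 0.166, 0.001]
ft_force: [-3.0, 0.4, 2.5]
opening: 57.7
grip_force: 43.0
```

```bash
python3 tilt.py
```

```text
t 27.7 tcp [538.23 224.32  54.49] yaw -0.1058 F [-2.95  0.38  2.48] open 57.7 tilt [-3.e-04  0.e+00 -1.e+00]
scene 374 342 z= [-1.1800e-01 -1.3000e-02  8.6391e+01] x_s [-38.8 -31.1  62.6  66. ] y_s [-33.1 -31.7  27.7  31. ] ends z [94.1 78.7]
top 198 168 z= [-0.109 -0.12  83.853] x_s [-34.2 -31.2  66.2  66.7] y_s [-32.5 -31.2  -4.3  -3.4] ends z [90.9 76.8]
```

Call:
send_rows([
  {"linear": [-0.006, 0, 0.01], "spin": 0},
  {"linear": [0, 0, 0.01], "spin": 0},
  {"linear": [0, 0, 0.01], "spin": 0},
  {"linear": [0, 0, 0], "spin": 0},
])

```text
t: 28.13
tcp_pos: [537.5, 224.4, 51.5]
ee_rot: [-3.137, 0.166, 0.001]
ft_force: [-4.0, 0.9, 3.5]
opening: 58.1
grip_force: 43.4
```

Call:
send_rows([
  {"linear": [0, 0, 0.01], "spin": 0},
  {"linear": [0, 0, 0.01], "spin": 0},
  {"linear": [0, 0, 0], "spin": 0},
])

```text
t: 28.38
tcp_pos: [537.6, 224.3, 49.5]
ee_rot: [3.137, -0.166, -0.001]
ft_force: [-3.0, 0.9, 3.3]
opening: 58.0
grip_force: 43.6
```

```bash
python3 tilt.py
```

```text
t 28.38 tcp [537.56 224.32  49.5 ] yaw -0.1058 F [-2.99  0.92  3.28] open 58.0 tilt [-5.e-04 -1.e-04 -1.e+00]
scene 354 328 z= [-4.1000e-02 -1.7000e-02  8.1873e+01] x_s [-42.4 -33.3  62.9  65.6] y_s [-33.7 -31.8  28.6  36. ] ends z [84.5 79.2]
top 199 171 z= [-3.2000e-02 -1.4000e-02  8.1676e+01] x_s [-47.7 -39.6  64.9  65.9] y_s [-31.8 -31.3  -5.7  -4.1] ends z [83.8 79.6]
```

Call:
send_rows([
  {"linear": [0, 0, 0.01], "spin": 0},
  {"linear": [0, 0, 0.005], "spin": 0},
  {"linear": [0, 0, 0], "spin": 0},
])

```text
t: 28.73
tcp_pos: [537.7, 224.3, 48.2]
ee_rot: [3.137, -0.166, -0.0]
ft_force: [-4.0, 0.4, 4.2]
opening: 58.0
grip_force: 43.7
```

Call:
send_rows([
  {"linear": [0, 0, 0.01], "spin": 0},
  {"linear": [0, 0, 0], "spin": 0},
])

```text
t: 28.9
tcp_pos: [537.7, 224.4, 47.4]
ee_rot: [3.137, -0.166, -0.0]
ft_force: [-4.2, -0.4, 4.2]
opening: 58.0
grip_force: 43.9
```

```bash
python3 tilt.py
```

```text
t 28.9 tcp [537.74 224.4   47.38] yaw -0.1057 F [-4.18 -0.41  4.15] open 58.0 tilt [-2.e-04 -0.e+00 -1.e+00]
scene 352 329 z= [-1.2000e-02 -1.3000e-02  7.9899e+01] x_s [-43.2 -35.4  62.9  66.6] y_s [-32.7 -30.6  29.3  36.6] ends z [80.7 79.1]
top 207 171 z= [-9.0000e-03 -1.6000e-02  7.8899e+01] x_s [-60.6 -49.2  66.4  67. ] y_s [-31.7 -31.2  -5.1  -3.9] ends z [79.5 78.3]
```

Call:
send_rows([
  {"linear": [0, 0, 0.01], "spin": 0},
  {"linear": [0, 0, 0], "spin": 0},
])

```text
t: 29.17
tcp_pos: [537.7, 224.4, 46.8]
ee_rot: [3.137, -0.166, -0.0]
ft_force: [-5.8, -0.2, 8.9]
opening: 57.9
grip_force: 44.4
```

Call:
send_rows([
  {"linear": [0, 0, 0.005], "spin": 0},
  {"linear": [0, 0, 0], "spin": 0},
])

```text
t: 29.33
tcp_pos: [537.8, 224.4, 46.5]
ee_rot: [3.137, -0.166, -0.0]
ft_force: [-5.9, -0.4, 9.7]
opening: 57.9
grip_force: 44.5
```

Call:
send_rows([
  {"linear": [0, 0, -0.005], "spin": 0},
  {"linear": [0, 0, 0], "spin": 0},
  {"linear": [0, 0, 0], "spin": 0},
], grip=-0.6, force=20)

```text
t: 29.58
tcp_pos: [538.2, 224.2, 46.1]
ee_rot: [3.137, -0.166, 0.001]
ft_force: [0.5, -0.3, -0.1]
opening: 68.4
grip_force: 0.0
```

Call:
send_rows([
  {"linear": [0, 0, -0.03], "spin": 0},
  {"linear": [0, 0, -0.06], "spin": 0},
  {"linear": [0, 0, -0.15], "spin": 0},
  {"linear": [0, 0, -0.12], "spin": 0},
  {"linear": [-0.1, 0, 0], "spin": 0},
  {"linear": [-0.2, 0, 0], "spin": 0},
  {"linear": [-0.1, 0, 0], "spin": 0},
  {"linear": [0, 0, 0], "spin": 0},
])

```text
t: 30.25
tcp_pos: [495.2, 228.9, 81.7]
ee_rot: [3.137, -0.164, -0.004]
ft_force: [-0.5, 0.4, -0.3]
opening: 68.2
grip_force: 0.0
```

```bash
python3 tilt.py
```

```text
t 30.25 tcp [495.17 228.91  81.74] yaw -0.1046 F [-0.53  0.35 -0.29] open 68.2 tilt [-2.3e-03 -3.0e-04 -1.0e+00]
scene 557 532 z= [-2.0000e-03 -1.3000e-02  7.8993e+01] x_s [-71.8 -62.8  61.6  65.2] y_s [-34.6 -30.8  30.7  36.1] ends z [79.1 78.8]
top 496 443 z= [-1.6000e-02 -3.4000e-02  7.8698e+01] x_s [-63.3 -60.6  65.6  67.5] y_s [-31.9 -31.   10.7  14. ] ends z [79.7 77.7]
```

Call:
send_rows([
  {"linear": [0.02, 0, 0], "spin": 0},
  {"linear": [0, 0, 0.06], "spin": 0},
  {"linear": [0, 0, 0.08], "spin": 0},
  {"linear": [0, 0, 0.06], "spin": 0},
  {"linear": [0, 0, 0.03], "spin": 0},
  {"linear": [0, 0, 0], "spin": 0},
  {"linear": [0, 0, 0], "spin": 0},
], grip=1, force=30)

```text
t: 30.93
tcp_pos: [499.7, 228.3, 58.7]
ee_rot: [3.137, -0.166, -0.002]
ft_force: [-0.1, 0.9, 0.5]
opening: 0.0
grip_force: 0.0
```

Call:
send_rows([
  {"linear": [0, 0, 0.01], "spin": 0},
  {"linear": [0, 0, 0.01], "spin": 0},
  {"linear": [0, 0, 0.01], "spin": 0},
  {"linear": [0, 0, 0], "spin": 0},
])

```text
t: 31.27
tcp_pos: [500.0, 228.4, 56.3]
ee_rot: [-3.137, 0.166, -0.0]
ft_force: [0.1, -0.0, 0.2]
opening: 0.0
grip_force: 0.0
```

Call:
send_rows([
  {"linear": [0, 0, 0.01], "spin": 0},
  {"linear": [0, 0, 0.01], "spin": 0},
  {"linear": [0, 0, 0], "spin": 0},
])

```text
t: 31.52
tcp_pos: [500.1, 228.4, 54.5]
ee_rot: [-3.137, 0.166, -0.0]
ft_force: [-1.1, -0.6, 1.1]
opening: -0.4
grip_force: 0.7
```

Call:
send_rows([
  {"linear": [0, 0, 0.01], "spin": 0},
  {"linear": [0, 0, 0.01], "spin": 0},
  {"linear": [0, 0, 0], "spin": 0},
])

```text
t: 31.77
tcp_pos: [499.9, 228.5, 52.7]
ee_rot: [-3.137, 0.166, 0.0]
ft_force: [-3.7, -0.2, 4.4]
opening: -0.0
grip_force: 2.8
```

Call:
send_rows([
  {"linear": [0, 0, 0.01], "spin": 0},
  {"linear": [0, 0, 0.01], "spin": 0},
  {"linear": [0, 0, 0], "spin": 0},
])

```text
t: 32.02
tcp_pos: [499.8, 228.5, 51.4]
ee_rot: [3.137, -0.166, -0.001]
ft_force: [-5.1, -0.2, 10.8]
opening: -0.4
grip_force: 5.5
```

Call:
send_rows([
  {"linear": [0, 0, 0.01], "spin": 0},
  {"linear": [0, 0, 0], "spin": 0},
  {"linear": [0, 0, 0], "spin": 0},
])

```text
t: 32.27
tcp_pos: [500.0, 228.5, 50.8]
ee_rot: [3.137, -0.166, -0.0]
ft_force: [-6.3, -0.8, 14.6]
opening: 0.1
grip_force: 7.3
```

Call:
send_rows([
  {"linear": [0, 0, 0.01], "spin": 0},
  {"linear": [0, 0, 0], "spin": 0},
  {"linear": [0, 0, 0], "spin": 0},
])

```text
t: 32.52
tcp_pos: [500.2, 228.5, 50.4]
ee_rot: [3.137, -0.165, 0.001]
ft_force: [-8.1, -2.4, 18.8]
opening: 0.3
grip_force: 9.4
```

Call:
send_rows([
  {"linear": [0, 0, 0.01], "spin": 0},
  {"linear": [0, 0, 0], "spin": 0},
  {"linear": [0, 0, 0], "spin": 0},
])

```text
t: 32.77
tcp_pos: [500.2, 228.5, 50.3]
ee_rot: [3.137, -0.165, 0.0]
ft_force: [-11.5, -2.8, 25.6]
opening: 0.3
grip_force: 13.1
```

```bash
python3 tilt.py
```

```text
t 32.77 tcp [500.2  228.53  50.26] yaw -0.1052 F [-11.5   -2.79  25.6 ] open 0.3 tilt [ 2.e-04 -3.e-04 -1.e+00]
scene 481 457 z= [ 7.0000e-03 -9.0000e-03  7.4697e+01] x_s [-62.9 -55.7  62.   64.9] y_s [-33.4 -31.3  30.7  34.3] ends z [74.3 75.1]
top 396 340 z= [ 4.0000e-03 -1.0000e-03  7.4544e+01] x_s [-61.7 -54.6  65.3  67.3] y_s [-31.9 -30.6   6.7  10.3] ends z [74.3 74.8]
```

Call:
send_rows([
  {"linear": [0, 0, -0.06], "spin": 0},
  {"linear": [0, 0, -0.07], "spin": 0},
  {"linear": [0.15, 0, 0], "spin": 0},
  {"linear": [0.3, 0, 0], "spin": 0},
  {"linear": [0.25, 0, 0], "spin": 0},
  {"linear": [0.1, 0, 0], "spin": 0},
  {"linear": [0.04, 0, 0], "spin": 0},
  {"linear": [0, 0, 0], "spin": 0},
])

```text
t: 33.53
tcp_pos: [583.4, 219.3, 59.8]
ee_rot: [3.137, -0.167, -0.002]
ft_force: [0.1, -0.2, -1.2]
opening: -0.1
grip_force: 0.0
```

Call:
send_rows([
  {"linear": [0, 0, 0.02], "spin": 0},
  {"linear": [0, 0, 0.02], "spin": 0},
  {"linear": [0, 0, 0.01], "spin": 0},
  {"linear": [0, 0, 0.01], "spin": 0},
  {"linear": [0, 0, 0], "spin": 0},
  {"linear": [0, 0, 0], "spin": 0},
])

```text
t: 34.03
tcp_pos: [583.2, 219.6, 54.3]
ee_rot: [3.137, -0.166, -0.0]
ft_force: [-0.6, -1.0, -0.8]
opening: 0.0
grip_force: 0.0
```

Call:
send_rows([
  {"linear": [0, 0, 0.01], "spin": 0},
  {"linear": [0, 0, 0.01], "spin": 0},
  {"linear": [0, 0, 0], "spin": 0},
])

```text
t: 34.28
tcp_pos: [583.4, 219.5, 52.1]
ee_rot: [3.137, -0.166, -0.0]
ft_force: [0.3, -0.2, 0.0]
opening: -0.0
grip_force: 0.0
```

Call:
send_rows([
  {"linear": [0, 0, 0.01], "spin": 0},
  {"linear": [0, 0, 0.01], "spin": 0},
  {"linear": [0, 0, 0], "spin": 0},
])

```text
t: 34.53
tcp_pos: [583.7, 219.5, 50.6]
ee_rot: [-3.137, 0.166, -0.0]
ft_force: [-0.2, -0.1, 1.7]
opening: 0.4
grip_force: 1.1
```

Call:
send_rows([
  {"linear": [0, 0, 0.01], "spin": 0},
  {"linear": [0, 0, 0.01], "spin": 0},
  {"linear": [0, 0, 0], "spin": 0},
])

```text
t: 34.78
tcp_pos: [583.8, 219.5, 50.4]
ee_rot: [3.137, -0.166, 0.001]
ft_force: [-6.8, -1.8, 14.9]
opening: 0.1
grip_force: 7.5
```

Call:
send_rows([
  {"linear": [0, 0, 0.01], "spin": 0},
  {"linear": [0, 0, 0.01], "spin": 0},
  {"linear": [0, 0, 0], "spin": 0},
  {"linear": [0, 0, 0], "spin": 0},
])

```text
t: 35.12
tcp_pos: [583.9, 219.6, 50.2]
ee_rot: [3.137, -0.165, 0.001]
ft_force: [-13.7, -2.9, 27.0]
opening: -0.0
grip_force: 13.5
```

```bash
python3 tilt.py
```

```text
t 35.12 tcp [583.9  219.58  50.22] yaw -0.1052 F [-13.67  -2.94  27.01] open -0.0 tilt [ 6.e-04 -4.e-04 -1.e+00]
scene 184 160 z= [-2.000e-03 -7.000e-03  7.452e+01] x_s [-67.9 -65.5  62.8  65. ] y_s [-34.1 -30.5  29.9  33.1] ends z [74.7 74.4]
top 68 61 z= [-6.0000e-03  1.3000e-01  7.8549e+01] x_s [-62.  -59.   39.8  41.1] y_s [-32.  -31.1 -17.9 -17.6] ends z [78.9 78.2]
```

Call:
send_rows([
  {"linear": [0, 0, -0.06], "spin": 0},
  {"linear": [0, 0, -0.15], "spin": 0},
  {"linear": [0, 0, -0.3], "spin": 0},
  {"linear": [0, 0, -0.35], "spin": 0},
  {"linear": [-0.2, 0, -0.2], "spin": 0},
  {"linear": [-0.35, 0, 0], "spin": 0},
  {"linear": [-0.35, 0, 0], "spin": 0},
  {"linear": [-0.35, 0, 0], "spin": 0},
])

```text
t: 35.88
tcp_pos: [458.1, 232.7, 152.5]
ee_rot: [-3.137, 0.167, -0.001]
ft_force: [-1.1, 0.6, 0.7]
opening: 0.3
grip_force: 0.0
```

Call:
send_rows([
  {"linear": [-0.35, 0, 0], "spin": 0},
  {"linear": [-0.3, 0, 0], "spin": 0},
  {"linear": [-0.1, 0, 0], "spin": 0},
  {"linear": [0, 0, 0], "spin": 0},
  {"linear": [0, 0, 0], "spin": 0},
])

```text
t: 36.3
tcp_pos: [385.4, 240.9, 152.8]
ee_rot: [-3.137, 0.165, -0.003]
ft_force: [1.3, 0.8, -0.0]
opening: 0.4
grip_force: 0.0
```

```bash
python3 tilt.py; python3 - <<'E'
from h import *
xs=np.array([.9944,-.1058,0]);ys=np.array([.1058,.9944,0]);C=np.array([542.2,224,0])
c=snap('scene','s9');t=snap('top','t9')
for c in(c,t):
    P=cloud(c); X=(P-C)@xs; Y=(P-C)@ys; ok=(c['range_z']>0)&(abs(P[...,2]-75)<8)
    f=lambda a,b,d,e: (np.median(P[ok&(X>a)&(X<b)&(Y>d)&(Y<e)][:,2]).round(2))
    print('near',f(-60,-35,-25,25),'mid',f(-20,20,-25,25),'far',f(35,60,-25,10),'rim-',f(-82,-71,-45,45),'rim+',f(71,82,-45,45))
# stack and bystanders vs start
P=cloud(t);P0=cloud(dict(np.load('pics/top0.npz')))
m=(P[...,0]>480)&(P[...,0]<640)&(P[...,1]>-245)&(P[...,1]<-160)&(P[...,2]>75); q=P[m]; print('stack',len(q),q.min(0).round(),q.max(0).round())
a=cv2.resize(t['frame'][165:275,120:380],None,fx=3,fy=3,interpolation=cv2.INTER_CUBIC)
cv2.imwrite('pics/crop7.png',np.clip(a.astype(int)*1.3,0,255).astype(np.uint8)[:,:,::-1])
E
```

```text
t 36.3 tcp [385.45 240.86 152.8 ] yaw -0.1052 F [ 1.31  0.83 -0.02] open 0.4 tilt [ 1.9e-03  4.0e-04 -1.0e+00]
scene 539 535 z= [ 6.0000e-03 -1.0000e-03  7.4619e+01] x_s [-69.3 -65.6  61.4  65.8] y_s [-34.6 -29.9  30.4  34.2] ends z [74.2 75. ]
top 1085 920 z= [ 3.0000e-03 -1.7000e-02  7.4606e+01] x_s [-63.1 -60.6  63.   66.6] y_s [-32.1 -30.5  27.1  29. ] ends z [74.4 74.8]
near 74.66 mid 74.84 far 74.68 rim- 74.63 rim+ 75.16
near 74.65 mid 74.58 far 74.93 rim- 74.42 rim+ 74.44
stack 1007 [ 482. -232.   75.] [ 607. -171.  117.]
```

View pics/crop7.png

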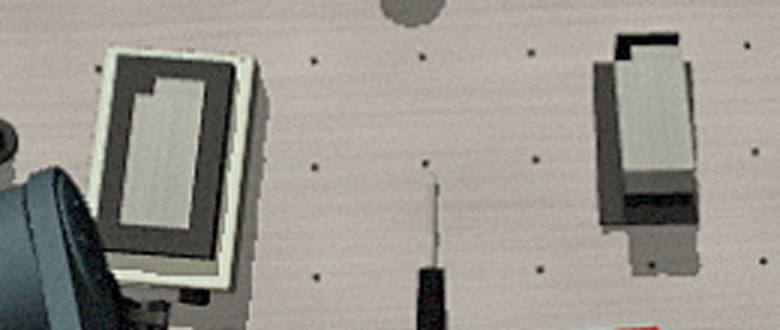

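The plate lies in the recess (crop 110–205, 80–230) with its notch at the filled corner at (145,90), flush with the rim at both ends. The other plates are still on the rack at (655,110).

```bash
python3 -c "
from plant import order
print(order.job_done())"
```

```text
the job is handed in; nothing more can be done
None
```

The top plate is in the nest with its notch at the filled corner, pressed home at both ends with at most about 27 N vertically and level with the rim to within about 0.5 mm by depth camera. The other plates are still stacked on the rack, and the job was handed in at about 36 s.

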